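Put the wine stopper away and snap the hood shut

ROBOT

A 6-joint arm with a two-finger parallel gripper is mounted at the origin on a cart in front of the work surface, level with it; the furniture and walls round the work are solid. World frame = base frame: x ahead of the robot, y to its left, z up, the work surface at z = 0. Lengths are in m, angles in rad, forces in N, time in s.
With the tool pointing down it reaches from about 0.35 to 0.85 m from the base axis. Payload 8.1 kg.
Tool frame: the origin (TCP) lies midway between the tips of the shut fingers; the grasp point (between the pads) lies 19 mm behind it (robot.tcp_to_grasp is the distance from the TCP to the grasp point, in m); z points along the fingers, y is the direction in which the jaws open and shut (so a half turn about z gives the same grasp; the last joint's range is limited). The gripper opens to 93 mm and grips with 3 to 60 N. Pads are 15 mm wide; open, the fingers measure 128 mm over their backs; the gripper's body (75 mm by 188 mm) begins 65 mm behind the grasp point.
Start: joints at [-1.234, 0.13, 1.488, -0, 1.523, -0.085], TCP at [0.246, -0.547, 0.219] pointing down, gripper open.
Joint ranges: [-2.96, 2.96], [-0.89, 2.26], [0.02, 2.5], [-1.34, 4.48], [0, 2.73], [-2.66, 2.66]. Speed limits (rad/s): [2.39, 2.39, 2.79, 3.14, 3.14, 3.14].

INTERFACE

Orientations are given as a rotation vector (axis times angle).
In Python, from plant import robot gives the robot as it stands.
- The arm moves only by the tool send_rows, never from a script. Its argument "series" is a list of rows, each an object of numbers: "wx", "wy", "wz": the turn, a rotation vector about the world's x, y, z in rad; "dx", "dy", "dz": the shift along the world's x, y, z in cm; "fingers": the closure in counts, from 0 (fully open) to 255 (shut). In form: [{"wx": .., "wy": .., "wz": .., "dx": .., "dy": .., "dz": .., "fingers": ..}, ...]. A call has 1 to 20 rows; each row shifts and turns the pose as measured when the row begins; what a row does not reach is not made up. A row lasts 1/12 s, in which the tool goes at most 41.7 mm and 7.16 degrees, less where a joint would pass 70% of its speed; a pose out of reach is approached as far as the arm can. A call is refused whole if a number of a shift passes 4.17 or a number of a turn 0.125, either way. A call with a gripper value outside its range is refused whole. The fingers move at their own pace and stop on an object; "newtons" is the grip in N (left out, the last holds). Time passes only in rows, so rows that do not move let the fingers close. It gives the time, the measured TCP pose, the force and the opening at its end, in the units of the state.
- robot.read_state(): the state, without advancing time (a new reading comes with each control period).
- robot.read_camera(name): name is "side" or "top" or "wrist"; returns the picture (400x640x3 uint8, red, green, blue); there is no depth.
- robot.camera_info(name): a dict with "intrinsics" (3x3 intrinsics, pixels), "extrinsics" (4x4, takes a point from world to camera coordinates); the wrist camera has in their place "tool_from_camera" (4x4, takes a point from camera to tool coordinates, whose origin is the TCP and whose axes are the flange's). Camera axes: x right, y up, looking along -z (the intrinsics and any distortion apply to the point x, -y, -z); pixel columns grow to the right and rows downward; lengths in m; the calibration is good to about 2 mm. A picture is of the moment at which its call begins: read the wrist's pose just before it. camera_info takes no time and is no camera call.
- robot.close_job(): hands the job in, once; it reports no verdict.
The state is a dict: "t": time; "q": joint angles; "dq": joint speeds; "joint_torque": joint torques, N m; "tool_pos": TCP position; "orientation": TCP orientation; "force": force on the tool from outside, world axes, zero at the start; "wrist_torque": the same for the moment, N m; "opening": finger opening in m.
Only numpy, scipy, OpenCV 4.12 (cv2) and the standard library are available. Lean on these libraries where they do the work, as an engineer would, in place of code of your own. Each camera call takes 0.05 s, during which the arm holds its last target.

TASK

Put the steel wine stopper away: stand it upright on the round cork pad in the keeper (the wooden plinth with the clear hood), reaching in at a slant under the raised hood without the hand or wrist bumping it, and let go. Then press the hood down by its thumb tab with the fingertips until the catch snaps and holds it fully shut. Leave the other things on the worktop where they are.

Things in the scene. Friction and masses are not known exactly. Their poses are not given: they have to be found in the camera images.
- wine_stopper: small steel wine stopper, 73 mm tall, standing upside down on its ball (ball 37 mm across at the bottom, rounded plug 21 mm across from 30 to 72 mm up); origin at the centre of its underside, z up. Take it by the plug, 45 to 65 mm up, and set it down the same way up. Upright it is round, so any yaw will do.
- keeper: fixed wooden plinth 150 (x) x 136 x 15 mm carrying the hood; origin at the centre of its underside, -x its front, z up. Fully raised, the hood overhangs the pad: its 8 mm catch bar hangs at x = +6 mm, 158 mm up, its lower front lip at x = +14 mm, 141 mm up, its tab's end at x = +19 mm, 180 mm up. A hand coming straight down strikes them: lean the hand about 30 to 40 degrees back to the front (-x) and come in from there.
- keeper_pad (a point): centre of the round cork pad (52 mm across, flush with the plinth's top, 15 mm above the worktop), 2 mm behind the plinth's centre (keeper x = +2 mm); axes as the keeper's
- hood (a joint): hood angle (rad): 0 fully shut, 1.15 fully raised (its stop); it starts raised. A damped spring always lifts it fully up unless the catch holds it; held by the catch it reads under 0.02. About 2 N at the tab moves it; over the last 0.12 rad the catch resists (8 to 10 N in all), then it snaps under and stays.
- hood_tab (a point): groove where the steel thumb tab meets the hood's front wall, tab's upper face, mid width; moves with the hood. Hood axes (shut): -x out of the front, z up. Tab: 33 mm along -x, 70 wide (y), 4 thick. Shut, this point is 66 mm before the plinth's centre, 40 mm above the worktop. Raised, tab and wall form a V open upward; shut fingers set in it stay there when moved round the hinge.
- hood_hinge (a point): on the hinge axis of the hood, mid width, at keeper x = +69 mm, 18 mm above the worktop; y is the axis, opening turns positively about +y (front goes up and back). Hood: clear box without bottom, 135 mm long, 120 wide, 87 high, walls 3 mm. With the hood shut the groove hood_tab is 135 mm before and 22 mm above the axis.
- jigger: bystander: steel double-cone measure, 44 x 44 x 88 mm tall; origin at the centre of its underside
- dropper_bottle: bystander: small amber dropper bottle with black bulb, 43 mm wide, 132 mm tall; origin at the centre of its underside
- corkscrew: bystander: steel wing corkscrew standing upright, 41 x 64 x 166 mm; origin at the centre of its underside
- coaster: bystander: square slate slab lying flat, 92 x 92 x 8 mm; origin at the centre of its underside
- bottle_opener: bystander: flat bar opener with blue grip lying flat, 45 x 154 (along its y) x 11 mm; origin at the centre of its underside
- bar_spoon: bystander: thin twisted steel spoon lying flat, 24 x 256 (along its y) x 10 mm; origin at the centre of its underside
Mind the look-alikes: they are no part of the job. What is shaped like the wine_stopper but black is not meant.

How it is judged:
By the outcome, as a careful person would: the job done as asked, in the order asked, and still so for the second after the job is handed in, with the robot touching nothing.
It also fails if it takes over 51 s, if anything falls off the work surface, if the arm or the gripper's body presses on something with over 40 N, if the wrist force passes 120 N, or if a joint passes its speed limit or range.

## Working session

There is one attempt and no reset: what is moved stays moved. The work goes in short steps, Python scripts to look and compute and a tool call to move; the robot and the scene stay as the last step left them, time stands still between calls to the robot, and variables do not carry over. Pictures are saved under pics/ and viewed, and the job is handed in when it is done.

Besides the shell and the picture viewer there is one more tool, called after "Request:" in YAML: its name, and indented under it one key for each argument. send_rows: Moves the arm, as the interface text tells. Its arguments: {"type":"object","properties":{"series":{"type":"array","items":{"type":"object","properties":{"wx":{"type":"number"},"wy":{"type":"number"},"wz":{"type":"number"},"dx":{"type":"number"},"dy":{"type":"number"},"dz":{"type":"number"},"fingers":{"type":"number"}}}},"newtons":{"type":"number"}},"required":["series"]}

```bash
mkdir -p pics; ls
python3 - <<'E'
from plant import robot
import cv2,numpy as np
s=robot.read_state();print(s)
for n in ("side","top","wrist"):
    im=robot.read_camera(n);cv2.imwrite(f"pics/{n}0.png",im[:,:,::-1])
    i=robot.camera_info(n);print(n,{k:np.round(v,4).tolist() if not isinstance(v,(str,int,float)) else v for k,v in i.items()})
print(robot.tcp_to_grasp)
E
```

```text
pics
{'t': 0.0, 'q': array([-1.23443645e+00,  1.31137231e-01,  1.48926222e+00,  2.53947642e-05,
        1.52295613e+00, -8.54144955e-02]), 'dq': array([ 0.00015559, -0.00049456,  0.00014572,  0.00113292,  0.00016154,
        0.0005828 ]), 'joint_torque': array([-2.60675333e-03, -5.59847403e+01, -4.91756451e+01,  7.65046407e-02,
        3.55664478e-02, -1.94260756e-04]), 'tool_pos': array([ 0.24546868, -0.5468926 ,  0.21761108]), 'orientation': array([-3.07027948e+00, -6.57253075e-01,  3.06848075e-04]), 'force': array([ 0.03342809,  0.5446686 , -0.77750815]), 'wrist_torque': array([ 0.01726856,  0.00100475, -0.04059089]), 'opening': 0.09287741907175211}
side {'intrinsics': [[372.8567, 0.0, 316.3603], [0.0, 372.8567, 204.3035], [0.0, 0.0, 1.0]], 'extrinsics': [[-0.5338, -0.8456, 0.0047, 0.257], [0.4758, -0.2958, 0.8283, -0.3186], [-0.699, 0.4444, 0.5602, -0.7247], [0.0, 0.0, 0.0, 1.0]]}
top {'intrinsics': [[397.3261, 0.0, 330.611], [0.0, 397.3261, 200.9885], [0.0, 0.0, 1.0]], 'extrinsics': [[0.0093, -0.9996, 0.0248, -0.0638], [0.9918, 0.0124, 0.1276, -0.5349], [-0.1278, 0.0234, 0.9915, -1.1394], [0.0, 0.0, 0.0, 1.0]]}
wrist {'intrinsics': [[304.2932, 0.0, 320.7452], [0.0, 304.2932, 195.0978], [0.0, 0.0, 1.0]], 'tool_from_camera': [[0.0009, 0.9554, 0.2954, 0.0839], [1.0, -0.001, 0.0, 0.0002], [0.0003, 0.2954, -0.9554, -0.1669], [0.0, 0.0, 0.0, 1.0]]}
0.0188
```

View pics/side0.png

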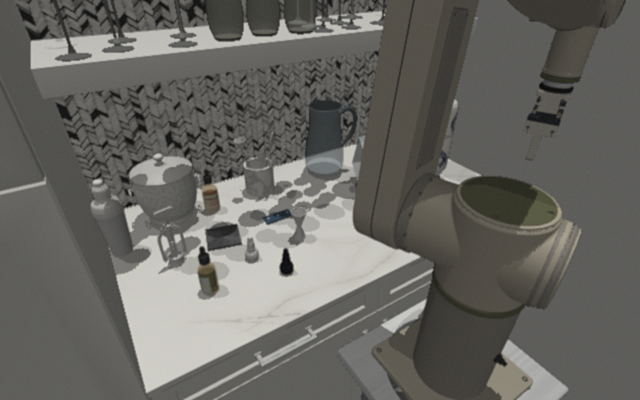

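View pics/top0.png

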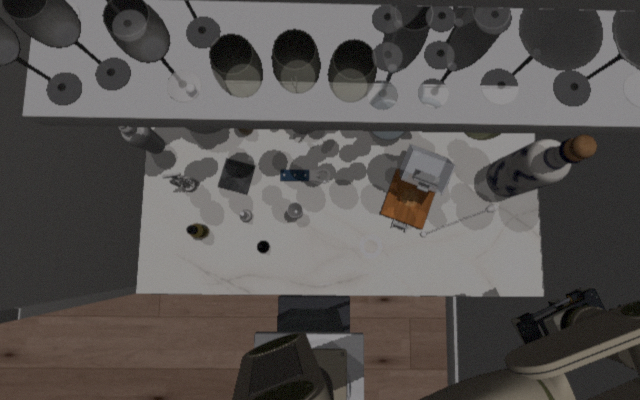

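View pics/wrist0.png

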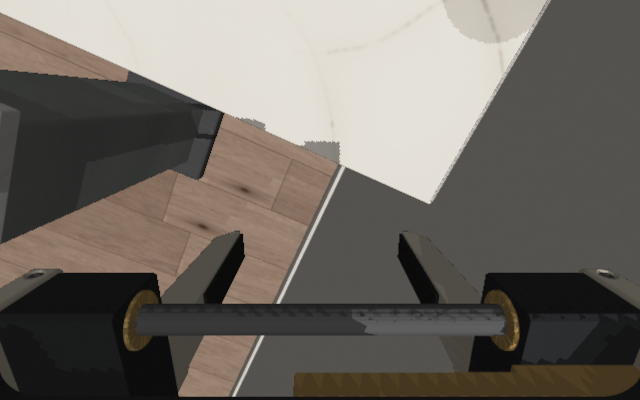

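Top: steel stopper at about (245,215), black twin (263,246), jigger (294,212), keeper about (410,195) with its tab toward the robot. I'll zoom in.

Run:
```python
import cv2
a=cv2.imread("pics/top0.png")
cv2.imwrite("pics/top0a.png",cv2.resize(a[130:255,370:500],None,fx=5,fy=4.6,interpolation=cv2.INTER_CUBIC))
cv2.imwrite("pics/top0b.png",cv2.resize(a[150:260,170:320],None,fx=5,fy=5,interpolation=cv2.INTER_CUBIC))
b=cv2.imread("pics/side0.png")
cv2.imwrite("pics/side0b.png",cv2.resize(b[180:300,180:320],None,fx=5,fy=5,interpolation=cv2.INTER_CUBIC))
```

```text
(no output)
```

View pics/top0a.png

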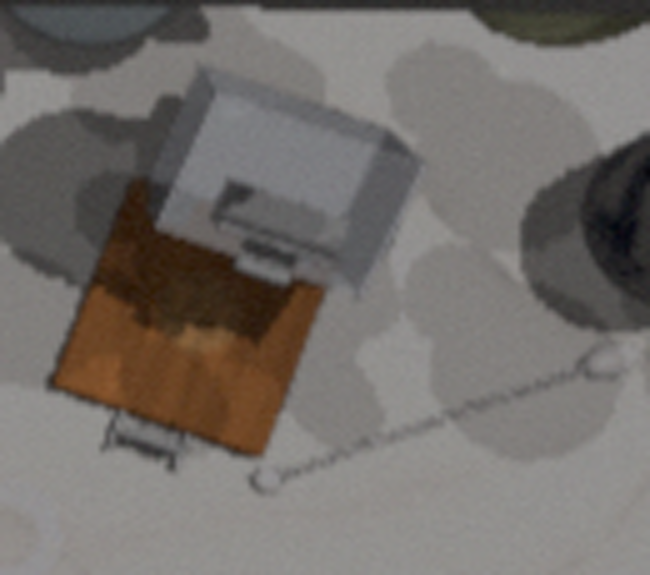

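View pics/top0b.png

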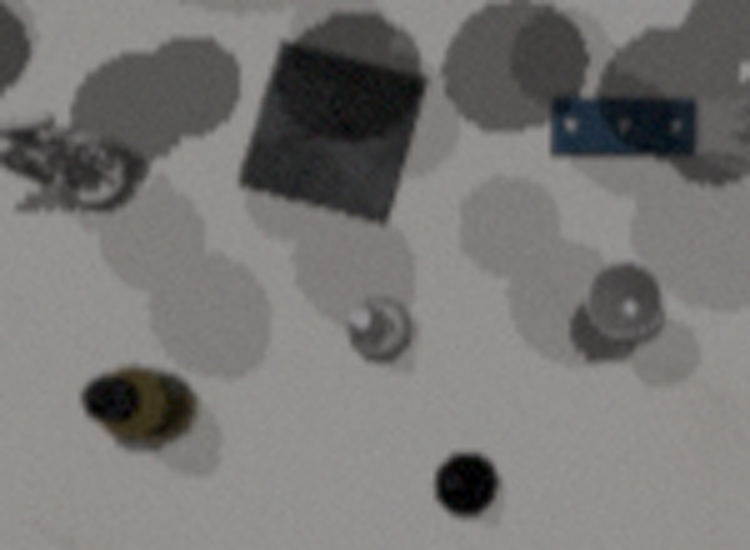

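View pics/side0b.png

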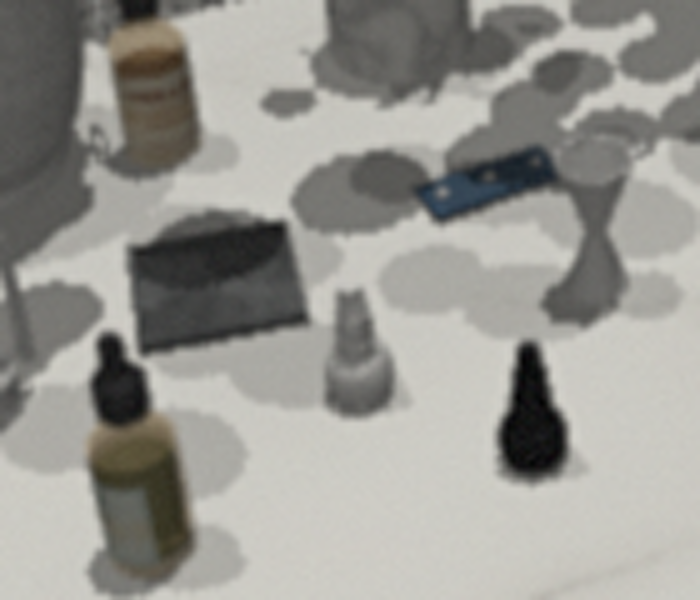

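```bash
cat > h.py <<'E'
import numpy as np,cv2
from plant import robot
from scipy.spatial.transform import Rotation as R
def ray(n,px):
    i=robot.camera_info(n);K=np.array(i["intrinsics"]);
    d=np.array([(px[0]-K[0,2])/K[0,0],-(px[1]-K[1,2])/K[1,1],-1.])
    if n=="wrist":
        s=robot.read_state();T=np.eye(4);T[:3,:3]=R.from_rotvec(s["orientation"]).as_matrix();T[:3,3]=s["tool_pos"]
        M=T@np.array(i["tool_from_camera"])
    else: M=np.linalg.inv(np.array(i["extrinsics"]))
    return M[:3,3],M[:3,:3]@d
def onz(n,px,z):
    o,d=ray(n,px);return o+d*(z-o[2])/d[2]
def cross(n1,p1,n2,p2):
    o,d=ray(n1,p1);q,e=ray(n2,p2)
    t=np.linalg.lstsq(np.c_[d,-e],q-o,rcond=None)[0]
    a,b=o+d*t[0],q+e*t[1];return (a+b)/2,np.linalg.norm(a-b)
def proj(n,p):
    i=robot.camera_info(n);K=np.array(i["intrinsics"])
    if n=="wrist":
        s=robot.read_state();T=np.eye(4);T[:3,:3]=R.from_rotvec(s["orientation"]).as_matrix();T[:3,3]=s["tool_pos"]
        E=np.linalg.inv(T@np.array(i["tool_from_camera"]))
    else:E=np.array(i["extrinsics"])
    c=E@np.r_[p,1];return np.array([K[0,2]-K[0,0]*c[0]/c[2],K[1,2]+K[1,1]*c[1]/c[2]])
E
python3 - <<'E'
from h import *
np.set_printoptions(precision=4,suppress=True)
print("ball top",onz("top",(246.2,216.2),.0185),"plugtop",onz("top",(242,214),.072))
print("side",onz("side",(251.6,257),.0185),onz("side",(250,239),.072))
print(cross("side",(251.6,257),"top",(246.2,216.2)),cross("side",(250,239),"top",(242,214)))
fl=onz("top",(380.4,213.3),.015);fr=onz("top",(423,228.9),.015);bl=onz("top",(397.6,169.6),.015)
print(fl,fr,bl,np.linalg.norm(fl-fr),np.linalg.norm(fl-bl))
y=(fl-fr)/np.linalg.norm(fl-fr);print("yaw",np.arctan2(-y[0],y[1]))
x=np.array([y[1],-y[0],0]);print("centre",(fl+fr)/2+x*.075)
for n,p in (("black",(263.2,246.5)),("jig",(294,211)),("bottle",(198,231)),("cork",(183,184))):print(n,onz("top",p,.04))
E
```

```text
ball top [0.4891 0.1917 0.0185] plugtop [0.4905 0.1937 0.072 ]
side [0.4769 0.1999 0.0185] [0.4833 0.1961 0.072 ]
(array([0.4905, 0.1946, 0.0055]), np.float64(0.0010135466643670387)) (array([0.4906, 0.1942, 0.0662]), np.float64(0.0015073713749540105))
[ 0.5027 -0.2084  0.015 ] [ 0.4573 -0.3362  0.015 ] [ 0.6373 -0.262   0.015 ] 0.13563503705990437 0.1447810757911028
yaw -0.34173823668850606
centre [ 0.5507 -0.2975  0.015 ]
black [0.4    0.1356 0.04  ]
jig [0.504 0.049 0.04 ]
bottle [0.4427 0.3248 0.04  ]
cork [0.5797 0.3755 0.04  ]
```

Stopper near (0.490, 0.193), keeper centre near (0.551, -0.298) with yaw -0.342. I'll move toward the stopper, turning the hand so that the camera sits on the front side.

Request:
send_rows:
  series:
    - {"dx":1.5,"dy":3.0,"dz":0.5,"wz":0.122,"fingers":0}
    - {"dx":1.5,"dy":3.0,"dz":0.5,"wz":0.122}
    - {"dx":1.5,"dy":3.0,"dz":0.5,"wz":0.122}
    - {"dx":1.5,"dy":3.0,"dz":0.5,"wz":0.122}
    - {"dx":1.5,"dy":3.0,"dz":0.5,"wz":0.122}
    - {"dx":1.5,"dy":3.0,"dz":0.5,"wz":0.122}
    - {"dx":1.5,"dy":3.0,"dz":0.5,"wz":0.122}
    - {"dx":1.5,"dy":3.0,"dz":0.5,"wz":0.122}
    - {"dx":1.5,"dy":3.0,"dz":0.5,"wz":0.122}
    - {"dx":1.5,"dy":3.0,"dz":0.5,"wz":0.122}
    - {"dx":0.2,"dy":3.0,"wz":0.122}
    - {"dx":0.2,"dy":3.0,"wz":0.122}
    - {"dx":0.2,"dy":3.0,"wz":0.122}
    - {"dx":0.2,"dy":3.0,"wz":0.122}
    - {"dx":0.2,"dy":3.0,"wz":0.122}
    - {"dx":0.2,"dy":3.0,"wz":0.122}
    - {"dx":0.2,"dy":3.0,"wz":0.122}
    - {"dx":0.2,"dy":3.0,"wz":0.122}

```text
schema error: expected keys wx, wy, wz, dx, dy, dz, fingers
```

```bash
cat >> h.py <<'E'
def tgt(az,L):
    h=np.array([np.cos(az),np.sin(az),0]);e=np.array([0,0,1.])
    z=h*np.sin(L)-e*np.cos(L);x=-h*np.cos(L)-e*np.sin(L);return np.c_[x,np.cross(z,x),z]
def need(p,az,L):
    s=robot.read_state();Rm=R.from_rotvec(s["orientation"]).as_matrix()
    w=R.from_matrix(tgt(az,L)@Rm.T).as_rotvec()
    d=(np.array(p)-s["tool_pos"])*100
    print("t",round(s["t"],2),"pos",s["tool_pos"].round(4),"shift cm",d.round(2),np.linalg.norm(d).round(2),"turn",w.round(3),np.linalg.norm(w).round(3),"open",round(s["opening"],4),"F",s["force"].round(1));print("q",s["q"].round(2),"h az",np.arctan2(-Rm[1,0],-Rm[0,0]).round(3),"lean",np.arctan2(np.hypot(Rm[0,2],Rm[1,2]),-Rm[2,2]).round(3))
E
python3 - <<'E'
from h import *
need((.42,.165,.2),.375,0);need((.42,.165,.2),.375,.61)
E
```

```text
t 0.15 pos [ 0.2455 -0.547   0.2178] shift cm [17.45 71.2  -1.78] 73.33 turn [ 1.000e-03 -2.000e-03  3.095e+00] 3.095 open 0.0929 F [-0.   0.6  0.4]
q [-1.23  0.13  1.49  0.    1.52 -0.09] h az -2.72 lean 0.001
t 0.15 pos [ 0.2455 -0.547   0.2178] shift cm [17.45 71.2  -1.78] 73.33 turn [-0.857 -0.363  2.954] 3.097 open 0.0929 F [-0.   0.6  0.4]
q [-1.23  0.13  1.49  0.    1.52 -0.09] h az -2.72 lean 0.001
```

Request:
send_rows:
  series:
    - {"dx":1.5,"dy":3.0,"dz":0.5,"wx":0,"wy":0,"wz":0.122,"fingers":0}
    - {"dx":1.5,"dy":3.0,"dz":0.5,"wx":0,"wy":0,"wz":0.122,"fingers":0}
    - {"dx":1.5,"dy":3.0,"dz":0.5,"wx":0,"wy":0,"wz":0.122,"fingers":0}
    - {"dx":1.5,"dy":3.0,"dz":0.5,"wx":0,"wy":0,"wz":0.122,"fingers":0}
    - {"dx":1.5,"dy":3.0,"dz":0.5,"wx":0,"wy":0,"wz":0.122,"fingers":0}
    - {"dx":1.5,"dy":3.0,"dz":0.5,"wx":0,"wy":0,"wz":0.122,"fingers":0}
    - {"dx":1.5,"dy":3.0,"dz":0.5,"wx":0,"wy":0,"wz":0.122,"fingers":0}
    - {"dx":1.5,"dy":3.0,"dz":0.5,"wx":0,"wy":0,"wz":0.122,"fingers":0}
    - {"dx":1.5,"dy":3.0,"dz":0.5,"wx":0,"wy":0,"wz":0.122,"fingers":0}
    - {"dx":1.5,"dy":3.0,"dz":0.5,"wx":0,"wy":0,"wz":0.122,"fingers":0}
    - {"dx":0.2,"dy":3.0,"dz":0,"wx":0,"wy":0,"wz":0.122,"fingers":0}
    - {"dx":0.2,"dy":3.0,"dz":0,"wx":0,"wy":0,"wz":0.122,"fingers":0}
    - {"dx":0.2,"dy":3.0,"dz":0,"wx":0,"wy":0,"wz":0.122,"fingers":0}
    - {"dx":0.2,"dy":3.0,"dz":0,"wx":0,"wy":0,"wz":0.122,"fingers":0}
    - {"dx":0.2,"dy":3.0,"dz":0,"wx":0,"wy":0,"wz":0.122,"fingers":0}
    - {"dx":0.2,"dy":3.0,"dz":0,"wx":0,"wy":0,"wz":0.122,"fingers":0}

```text
t: 1.48
tool_pos: [0.4062, -0.0467, 0.2628]
orientation: [-1.113, -2.933, 0.012]
force: [0.1, -0.4, 0.6]
opening: 0.0932
```

Run:
```python
from h import *
need((.42,.165,.2),.375,0);need((.42,.165,.2),.375,.61)
```

```text
t 1.48 pos [ 0.4062 -0.0467  0.2628] shift cm [ 1.38 21.17 -6.28] 22.12 turn [ 0.009 -0.003  1.1  ] 1.1 open 0.0932 F [ 0.1 -0.4  0.6]
q [-0.23 -0.41  1.9  -0.01  1.66 -1.08] h az -0.725 lean 0.009
t 1.48 pos [ 0.4062 -0.0467  0.2628] shift cm [ 1.38 21.17 -6.28] 22.12 turn [-0.103 -0.634  1.067] 1.246 open 0.0932 F [ 0.1 -0.4  0.6]
q [-0.23 -0.41  1.9  -0.01  1.66 -1.08] h az -0.725 lean 0.009
```

Request:
send_rows:
  series:
    - {"dx":0.14,"dy":2.1,"dz":-0.5,"wx":-0.01,"wy":-0.063,"wz":0.106,"fingers":0}
    - {"dx":0.14,"dy":2.1,"dz":-0.5,"wx":-0.01,"wy":-0.063,"wz":0.106,"fingers":0}
    - {"dx":0.14,"dy":2.1,"dz":-0.5,"wx":-0.01,"wy":-0.063,"wz":0.106,"fingers":0}
    - {"dx":0.14,"dy":2.1,"dz":-0.5,"wx":-0.01,"wy":-0.063,"wz":0.106,"fingers":0}
    - {"dx":0.14,"dy":2.1,"dz":-0.5,"wx":-0.01,"wy":-0.063,"wz":0.106,"fingers":0}
    - {"dx":0.14,"dy":2.1,"dz":-0.5,"wx":-0.01,"wy":-0.063,"wz":0.106,"fingers":0}
    - {"dx":0.14,"dy":2.1,"dz":-0.5,"wx":-0.01,"wy":-0.063,"wz":0.106,"fingers":0}
    - {"dx":0.14,"dy":2.1,"dz":-0.5,"wx":-0.01,"wy":-0.063,"wz":0.106,"fingers":0}
    - {"dx":0.14,"dy":2.1,"dz":-0.5,"wx":-0.01,"wy":-0.063,"wz":0.106,"fingers":0}
    - {"dx":0.14,"dy":2.1,"dz":-0.5,"wx":-0.01,"wy":-0.063,"wz":0.106,"fingers":0}

```text
t: 2.32
tool_pos: [0.4422, 0.1865, 0.2066]
orientation: [-0.492, 2.522, 0.139]
force: [-0.4, -0.1, 0.9]
opening: 0.0928
```

Run:
```python
from h import *
need((.447,.176,.123),.375,.61)
cv2.imwrite("pics/w1.png",robot.read_camera("wrist")[:,:,::-1])
for z in (0.0185,.072):print(proj("wrist",(.49,.193,z)))
```

```text
t 2.32 pos [0.4422 0.1865 0.2066] shift cm [ 0.48 -1.05 -8.36] 8.44 turn [ 0.017 -0.027 -0.008] 0.033 open 0.0928 F [-0.4 -0.1  0.9]
q [ 0.23 -0.89  2.4   0.09  1.06 -1.75] h az 0.387 lean 0.579
[308.53529733 118.38507978]
[306.82651294 151.18469762]
```

View pics/w1.png

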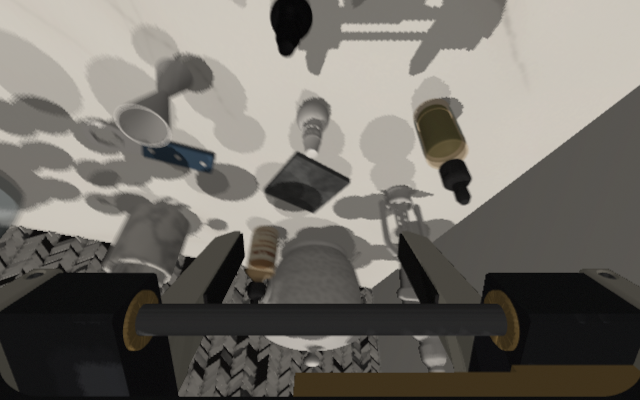

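Wrist view: stopper ball at about (313,110), plug tip (313,152), close to the predicted (308,118) and (307,151). Joint 2 is near its limit, so I'll go forward and down.

Run:
```python
from h import *
print(robot.read_state()["q"])
im=cv2.imread("pics/w1.png")
cv2.imwrite("pics/w1c.png",cv2.resize(im[80:180,260:370],None,fx=5,fy=5,interpolation=cv2.INTER_CUBIC))
print(cross("wrist",(313,110),"top",(246.2,216.2)),cross("wrist",(313,150),"top",(242,214)))
print(onz("wrist",(313.5,109.5),.0185),onz("wrist",(313.,152),.070))
```

```text
[ 0.23214596 -0.89158696  2.40565801  0.0942547   1.05534833 -1.75520426]
(array([ 0.49068957,  0.19675887, -0.00101447]), np.float64(0.002677420711218821)) (array([0.49068373, 0.19725079, 0.06661451]), np.float64(0.0048460572552468046))
[0.47715887 0.19385184 0.0185    ] [0.49034101 0.1996797  0.07      ]
```

View pics/w1c.png

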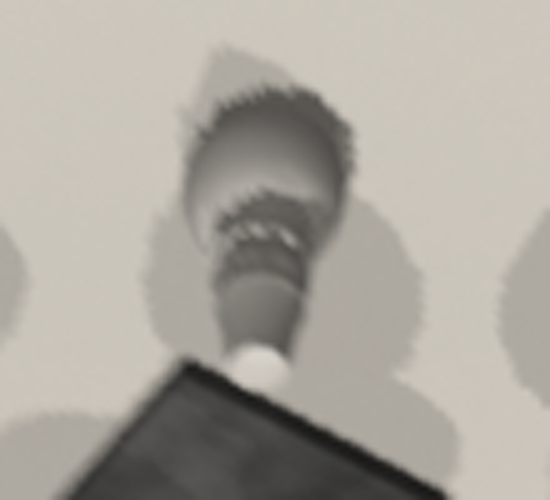

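Request:
send_rows:
  series:
    - {"dx":0.8,"dy":-0.3,"dz":-2.2,"wx":0,"wy":0,"wz":0,"fingers":0}
    - {"dx":0.4,"dy":-0.2,"dz":-2.5,"wx":0.003,"wy":-0.006,"wz":0,"fingers":0}
    - {"dx":0.2,"dy":0,"dz":-2.5,"wx":0.003,"wy":-0.006,"wz":0,"fingers":0}
    - {"dx":0,"dy":0,"dz":-2.0,"wx":0.003,"wy":-0.006,"wz":0,"fingers":0}
    - {"dx":0,"dy":0,"dz":0,"wx":0,"wy":0,"wz":0,"fingers":0}

```text
t: 2.78
tool_pos: [0.4647, 0.1888, 0.1174]
orientation: [-0.504, 2.495, 0.147]
force: [0.4, -0.7, 0.4]
opening: 0.0931
```

Run:
```python
from h import *
need((.501,.199,.042),.375,.58)
cv2.imwrite("pics/w2.png",robot.read_camera("wrist")[:,:,::-1])
for z in (0.0185,.072):print(proj("wrist",(.49,.195,z)))
```

```text
t 2.78 pos [0.4647 0.1888 0.1174] shift cm [ 3.63  1.02 -7.54] 8.43 turn [-0.002  0.024 -0.021] 0.032 open 0.0931 F [ 0.4 -0.7  0.4]
q [ 0.21 -0.74  2.5   0.14  0.8  -1.83] h az 0.401 lean 0.603
[316.68641633 156.15828902]
[315.65524014 205.7472582 ]
```

View pics/w2.png

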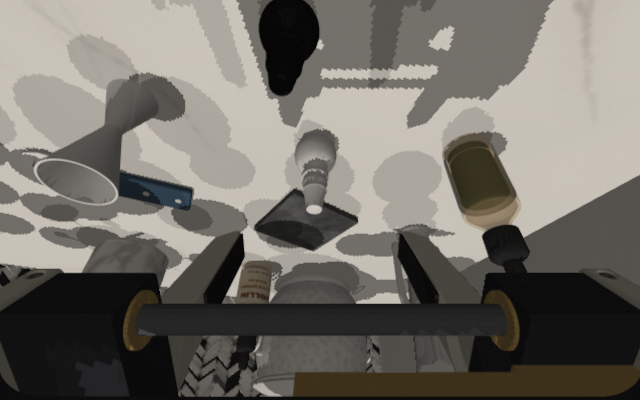

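```bash
cat > fk.py <<'E'
import numpy as np
from scipy.optimize import least_squares
from scipy.spatial.transform import Rotation as R
D=[([-1.23443645,.131137,1.489262,0,1.522956,-.085415],[.24547,-.54689,.21761]),
([-.23,-.41,1.9,-.01,1.66,-1.08],[.4062,-.0467,.2628]),
([.23214596,-.89158696,2.40565801,.0942547,1.05534833,-1.75520426],[.4422,.1865,.2066]),
([.21,-.74,2.5,.14,.8,-1.83],[.4647,.1888,.1174])]
def fk(q,p):
    a,h,L1,L2,e,Lt=p
    Ry=lambda t:R.from_euler('y',t).as_matrix();Rz=lambda t:R.from_euler('z',t).as_matrix()
    A=Rz(q[0]);x=A@np.array([a,0,h]);A=A@Ry(q[1]);x=x+A@[0,0,L1];A=A@Ry(q[2]);x=x+A@[e,0,L2];A=A@Rz(q[3])@Ry(q[4]);x=x+A@[0,0,Lt];return x,A
def fit(D):
    return least_squares(lambda p:np.r_[np.concatenate([fk(q,p)[0]-t for q,t in D]),.003*(p-np.array([0,.3,.35,.35,0,.3]))],[0,.3,.35,.35,0,.3]).x
E
python3 - <<'E'
from fk import *
from plant import robot
s=robot.read_state();print(s["q"]);D[3]=(s["q"],s["tool_pos"])
p=fit(D);print(p.round(4));
for q,t in D:print((fk(q,p)[0]-t).round(4),fk(q,p)[1][:,2].round(3))
print(R.from_rotvec(s["orientation"]).as_matrix()[:,2])
def ik(t,az,L,q0=[.3,-.6,2.4,0,.8]):
    z=np.array([np.cos(az)*np.sin(L),np.sin(az)*np.sin(L),-np.cos(L)])
    r=least_squares(lambda q:np.r_[(fk(q,p)[0]-t)*10,fk(q,p)[1][:,2]-z,.0],q0);return r.x.round(3),round(r.cost,5)
for L in (.5,.55,.6):
  for az in (.1,.375):
    h=np.array([np.cos(az)*np.sin(L),np.sin(az)*np.sin(L),-np.cos(L)])
    g=np.array([.49,.195,.057])
    print(L,az,"grasp",ik(g+.019*h,az,L)[0],"up8cm",ik(g+.019*h+[0,0,.08],az,L)[0],"up15 ",ik(g+.019*h+[0,0,.15],az,L)[0])
E
```

```text
[ 0.20663733 -0.74609621  2.49717525  0.1418559   0.80045751 -1.83059693]
[-0.0465  0.519   0.4562  0.6036  0.2067  0.5151]
[-0.0458 -0.0241  0.0022] [-0.001  0.002 -1.   ]
[-0.0319 -0.0462  0.0023] [-0.01  -0.008 -1.   ]
[ 0.0266 -0.0323 -0.0042] [ 0.508  0.204 -0.837]
[ 0.0023 -0.0376 -0.0003] [ 0.525  0.214 -0.824]
[ 0.5250183   0.21373008 -0.82381748]
0.5 0.1 grasp [ 0.594 -0.157  2.243 -0.389  0.644] up8cm [ 0.594 -0.374  2.236 -0.306  0.855] up15  [ 0.594 -0.513  2.198 -0.269  1.025]
0.5 0.375 grasp [ 0.382 -0.202  2.279 -0.006  0.564] up8cm [ 0.382 -0.429  2.272 -0.005  0.798] up15  [ 0.382 -0.57   2.232 -0.004  0.98 ]
0.55 0.1 grasp [ 0.63  -0.168  2.282 -0.489  0.598] up8cm [ 0.63  -0.406  2.282 -0.371  0.815] up15  [ 0.63  -0.558  2.246 -0.321  0.991]
0.55 0.375 grasp [ 0.382 -0.224  2.326 -0.008  0.49 ] up8cm [ 0.382 -0.476  2.325 -0.006  0.743] up15  [ 0.382 -0.631  2.287 -0.005  0.935]
0.6 0.1 grasp [ 0.669 -0.172  2.318 -0.612  0.558] up8cm [ 0.669 -0.434  2.326 -0.448  0.779] up15  [ 0.669 -0.601  2.294 -0.38   0.961]
0.6 0.375 grasp [ 0.383 -0.238  2.369 -0.011  0.411] up8cm [ 0.383 -0.522  2.378 -0.007  0.686] up15  [ 0.383 -0.694  2.343 -0.006  0.893]
```

```bash
sed -i 's/a,h,L1,L2,e,Lt=p/a,h,L1,L2,e,Lt,b=p/; s/\[a,0,h\]/[a,b,h]/; s/,0,.3\])/,0,.3,0])/; s/0,.3\]).x/0,.3,0]).x/' fk.py
cat >> fk.py <<'E'
def ik(p,t,az,L,q0=[.3,-.6,2.4,0,.8]):
    z=np.array([np.cos(az)*np.sin(L),np.sin(az)*np.sin(L),-np.cos(L)])
    r=least_squares(lambda q:np.r_[(fk(q,p)[0]-t)*10,fk(q,p)[1][:,2]-z,.0],q0);return r.x.round(3),round(r.cost,5)
E
python3 - <<'E'
from fk import *
from plant import robot
s=robot.read_state();D[3]=(s["q"],s["tool_pos"])
p=fit(D);print(p.round(4).tolist());
for q,t in D:print((fk(q,p)[0]-t).round(4))
for L in (.5,.55,.6):
  for az in (.1,.375,.8):
    h=np.array([np.cos(az)*np.sin(L),np.sin(az)*np.sin(L),-np.cos(L)])
    g=np.array([.49,.195,.057])
    print(L,az,"grasp",ik(p,g+.019*h,az,L)[0],"up8cm",ik(p,g+.019*h+[0,0,.08],az,L)[0],"up15 ",ik(p,g+.019*h+[0,0,.15],az,L)[0])
E
```

```text
[-0.0058, 0.3169, 0.367, 0.5588, 0.0594, 0.3757, 0.0506]
[-0.0008  0.0004  0.0004]
[ 0.0003 -0.0003  0.0009]
[-0.0004  0.0016 -0.0012]
[ 0.0005 -0.0007 -0.0001]
0.5 0.1 grasp [ 0.369 -0.3    2.323 -0.213  0.645] up8cm [ 0.369 -0.443  2.269 -0.172  0.839] up15  [ 0.369 -0.517  2.19  -0.153  0.99 ]
0.5 0.375 grasp [ 0.238 -0.335  2.349  0.111  0.634] up8cm [ 0.238 -0.48   2.294  0.089  0.833] up15  [ 0.238 -0.553  2.213  0.079  0.986]
0.5 0.8 grasp [ 0.058 -0.259  2.29   0.476  0.786] up8cm [ 0.058 -0.4    2.238  0.406  0.961] up15  [ 0.058 -0.476  2.161  0.372  1.102]
0.55 0.1 grasp [ 0.381 -0.331  2.365 -0.263  0.591] up8cm [ 0.381 -0.484  2.314 -0.205  0.79 ] up15  [ 0.381 -0.562  2.236 -0.18   0.944]
0.55 0.375 grasp [ 0.232 -0.373  2.396  0.137  0.577] up8cm [ 0.232 -0.528  2.343  0.106  0.784] up15  [ 0.232 -0.604  2.262  0.092  0.94 ]
0.55 0.8 grasp [ 0.029 -0.282  2.328  0.555  0.762] up8cm [ 0.029 -0.433  2.279  0.469  0.937] up15  [ 0.029 -0.513  2.203  0.426  1.077]
0.6 0.1 grasp [ 0.393 -0.359  2.406 -0.324  0.538] up8cm [ 0.393 -0.524  2.359 -0.244  0.742] up15  [ 0.393 -0.607  2.281 -0.21   0.898]
0.6 0.375 grasp [ 0.225 -0.409  2.442  0.17   0.52 ] up8cm [ 0.225 -0.576  2.392  0.126  0.735] up15  [ 0.225 -0.656  2.311  0.108  0.895]
0.6 0.8 grasp [-0.    -0.302  2.364  0.642  0.744] up8cm [-0.    -0.464  2.319  0.536  0.916] up15  [-0.    -0.549  2.245  0.484  1.055]
```

Request:
send_rows:
  series:
    - {"dx":1.8,"dy":0.5,"dz":-0.3,"wx":-0.006,"wy":0.016,"wz":-0.01,"fingers":0}
    - {"dx":1.5,"dy":0.4,"dz":-1.0,"wx":-0.006,"wy":0.016,"wz":-0.01,"fingers":0}
    - {"dx":0.2,"dy":0,"dz":-2.3,"wx":0,"wy":0,"wz":0,"fingers":0}
    - {"dx":0,"dy":0,"dz":-2.2,"wx":0,"wy":0,"wz":0,"fingers":0}
    - {"dx":0,"dy":0,"dz":-1.0,"wx":0,"wy":0,"wz":0,"fingers":0}
    - {"dx":0,"dy":0,"dz":0,"wx":0,"wy":0,"wz":0,"fingers":0}

```text
t: 3.33
tool_pos: [0.5032, 0.1983, 0.0584]
orientation: [-0.48, 2.524, 0.134]
force: [-0.0, 0.4, 0.4]
opening: 0.0929
```

Run:
```python
from h import *
need((.5,.199,.041),.375,.56)
cv2.imwrite("pics/w3.png",robot.read_camera("wrist")[:,:,::-1])
print(proj("wrist",(.49,.195,.072)))
```

```text
t 3.33 pos [0.5032 0.1983 0.0584] shift cm [-0.32  0.07 -1.74] 1.77 turn [-0.     0.019  0.001] 0.019 open 0.0929 F [-0.   0.4  0.4]
q [ 0.23 -0.42  2.41  0.13  0.58 -1.81] h az 0.378 lean 0.578
[323.83879014 249.50717893]
```

View pics/w3.png

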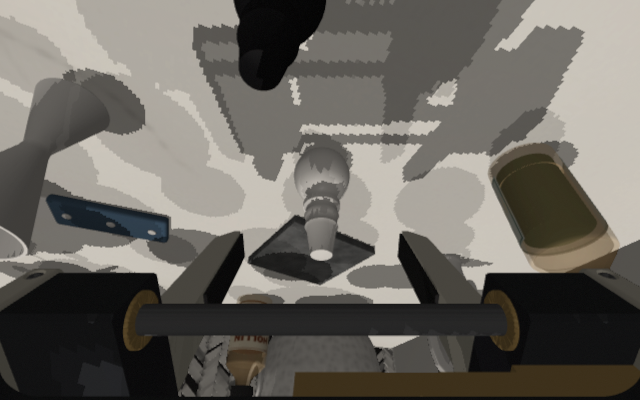

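Stopper tip at (321,254), centred between the fingers and matching the prediction. Lower, then close.

Request:
send_rows:
  series:
    - {"dx":-0.2,"dy":0.05,"dz":-0.9,"wx":0,"wy":0,"wz":0,"fingers":0}
    - {"dx":-0.1,"dy":0,"dz":-0.8,"wx":0,"wy":0,"wz":0,"fingers":0}
    - {"dx":0,"dy":0,"dz":-0.1,"wx":0,"wy":0,"wz":0,"fingers":60}
    - {"dx":0,"dy":0,"dz":0,"wx":0,"wy":0,"wz":0,"fingers":160}
    - {"dx":0,"dy":0,"dz":0,"wx":0,"wy":0,"wz":0,"fingers":255}
    - {"dx":0,"dy":0,"dz":0,"wx":0,"wy":0,"wz":0,"fingers":255}
    - {"dx":0,"dy":0,"dz":0,"wx":0,"wy":0,"wz":0,"fingers":255}
    - {"dx":0,"dy":0,"dz":0,"wx":0,"wy":0,"wz":0,"fingers":255}
    - {"dx":0,"dy":0,"dz":0,"wx":0,"wy":0,"wz":0,"fingers":255}
    - {"dx":0,"dy":0,"dz":0,"wx":0,"wy":0,"wz":0,"fingers":255}
  newtons: 25

```text
t: 4.22
tool_pos: [0.5034, 0.1997, 0.0469]
orientation: [-0.478, 2.515, 0.134]
force: [-0.3, 0.2, -0.8]
opening: 0.0444
```

Run:
```python
from h import *
need((.5,.199,.041),.375,.57)
cv2.imwrite("pics/w4.png",robot.read_camera("wrist")[:,:,::-1])
```

```text
t 4.22 pos [0.5034 0.1997 0.0469] shift cm [-0.34 -0.07 -0.59] 0.69 turn [0.001 0.019 0.001] 0.019 open 0.0444 F [-0.3  0.2 -0.8]
q [ 0.23 -0.4   2.42  0.14  0.54 -1.81] h az 0.379 lean 0.587
```

View pics/w4.png

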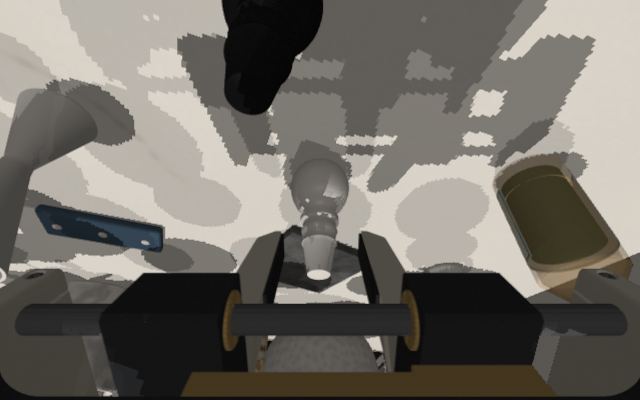

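Request:
send_rows:
  series:
    - {"dx":-0.3,"dy":0,"dz":-0.5,"wx":0,"wy":0.01,"wz":0,"fingers":255}
    - {"dx":-0.2,"dy":0,"dz":-0.3,"wx":0,"wy":0.005,"wz":0,"fingers":255}
    - {"dx":0,"dy":0,"dz":0,"wx":0,"wy":0,"wz":0,"fingers":255}
    - {"dx":0,"dy":0,"dz":0,"wx":0,"wy":0,"wz":0,"fingers":255}
    - {"dx":0,"dy":0,"dz":0,"wx":0,"wy":0,"wz":0,"fingers":255}
    - {"dx":0,"dy":0,"dz":0,"wx":0,"wy":0,"wz":0,"fingers":255}
    - {"dx":0,"dy":0,"dz":0,"wx":0,"wy":0,"wz":0,"fingers":255}
    - {"dx":0,"dy":0,"dz":0,"wx":0,"wy":0,"wz":0,"fingers":255}
  newtons: 25

```text
t: 4.93
tool_pos: [0.4983, 0.1998, 0.0386]
orientation: [-0.479, 2.531, 0.139]
force: [-1.0, -1.1, 1.6]
opening: 0.0206
```

Run:
```python
from h import *
need((.5,.199,.041),.375,.57)
cv2.imwrite("pics/w5.png",robot.read_camera("wrist")[:,:,::-1])
```

```text
t 4.93 pos [0.4983 0.1998 0.0386] shift cm [ 0.17 -0.08  0.24] 0.31 turn [0.001 0.003 0.001] 0.003 open 0.0206 F [-1.  -1.1  1.6]
q [ 0.23 -0.38  2.42  0.15  0.54 -1.82] h az 0.375 lean 0.572
```

View pics/w5.png

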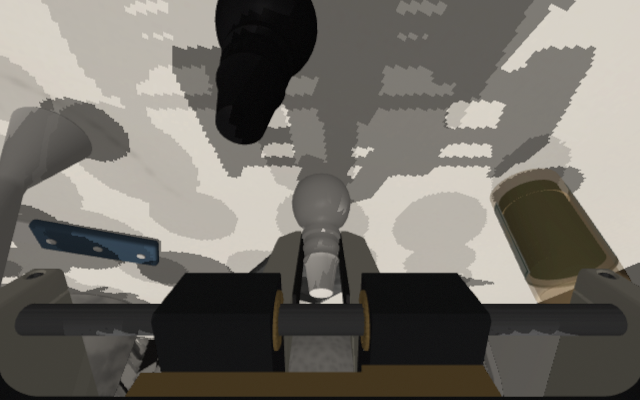

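Gripped at 20.6 mm opening, hand leaning 0.572 rad. Lift and carry toward the keeper.

Request:
send_rows:
  series:
    - {"dx":0,"dy":0,"dz":0.5,"wx":0,"wy":0,"wz":0,"fingers":255}
    - {"dx":0,"dy":0,"dz":1.5,"wx":0,"wy":0,"wz":0,"fingers":255}
    - {"dx":0,"dy":0,"dz":2.3,"wx":0,"wy":0,"wz":0,"fingers":255}
    - {"dx":0,"dy":0,"dz":2.3,"wx":0,"wy":0,"wz":0,"fingers":255}
    - {"dx":0,"dy":0,"dz":2.3,"wx":0,"wy":0,"wz":0,"fingers":255}
    - {"dx":0,"dy":0,"dz":2.3,"wx":0,"wy":0,"wz":0,"fingers":255}
    - {"dx":0,"dy":-1.0,"dz":1.0,"wx":0,"wy":0,"wz":-0.02,"fingers":255}
    - {"dx":0,"dy":-2.0,"dz":0.5,"wx":0,"wy":0,"wz":-0.04,"fingers":255}
    - {"dx":-0.2,"dy":-3.0,"dz":0,"wx":0,"wy":0,"wz":-0.05,"fingers":255}
    - {"dx":-0.2,"dy":-3.2,"dz":0,"wx":0,"wy":0,"wz":-0.05,"fingers":255}
    - {"dx":-0.2,"dy":-3.2,"dz":0,"wx":0,"wy":0,"wz":-0.05,"fingers":255}
    - {"dx":-0.2,"dy":-3.2,"dz":0,"wx":0,"wy":0,"wz":-0.05,"fingers":255}
    - {"dx":-0.2,"dy":-3.2,"dz":0,"wx":0,"wy":0,"wz":-0.05,"fingers":255}
    - {"dx":-0.2,"dy":-3.2,"dz":0,"wx":0,"wy":0,"wz":-0.05,"fingers":255}
    - {"dx":-0.2,"dy":-3.2,"dz":0,"wx":0,"wy":0,"wz":-0.05,"fingers":255}
    - {"dx":-0.2,"dy":-3.2,"dz":0,"wx":0,"wy":0,"wz":-0.05,"fingers":255}
    - {"dx":-0.2,"dy":-3.2,"dz":0,"wx":0,"wy":0,"wz":-0.05,"fingers":255}
  newtons: 40

```text
t: 6.4
tool_pos: [0.4701, -0.1255, 0.172]
orientation: [0.191, 2.57, -0.058]
force: [-0.2, -0.6, -0.3]
opening: 0.0198
```

Run:
```python
from h import *
need((.465,-.266,.16),-.342,.572)
```

```text
t 6.4 pos [ 0.4701 -0.1255  0.172 ] shift cm [ -0.51 -14.05  -1.2 ] 14.11 turn [-0.    -0.006 -0.193] 0.193 open 0.0198 F [-0.2 -0.6 -0.3]
q [-0.52 -0.82  2.42  0.23  1.01 -2.01] h az -0.148 lean 0.566
```

Request:
send_rows:
  series:
    - {"dx":0,"dy":-3.2,"dz":-0.1,"wx":0,"wy":0,"wz":-0.045,"fingers":255}
    - {"dx":-0.1,"dy":-3.2,"dz":-0.2,"wx":0,"wy":0,"wz":-0.045,"fingers":255}
    - {"dx":-0.1,"dy":-2.8,"dz":-0.2,"wx":0,"wy":-0.003,"wz":-0.045,"fingers":255}
    - {"dx":-0.1,"dy":-2.0,"dz":-0.2,"wx":0,"wy":-0.003,"wz":-0.035,"fingers":255}
    - {"dx":-0.1,"dy":-1.2,"dz":-0.1,"wx":0,"wy":0,"wz":-0.01,"fingers":255}
    - {"dx":0,"dy":-0.3,"dz":0,"wx":0,"wy":0,"wz":0,"fingers":255}
    - {"dx":0,"dy":0,"dz":0,"wx":0,"wy":0,"wz":0,"fingers":255}

```text
t: 6.98
tool_pos: [0.4618, -0.2646, 0.1645]
orientation: [0.447, 2.537, -0.133]
force: [0.9, 1.2, -1.0]
opening: 0.0202
```

Run:
```python
from h import *
need((.465,-.266,.16),-.342,.572)
for n in ("wrist","side","top"):cv2.imwrite(f"pics/{n}6.png",robot.read_camera(n)[:,:,::-1])
c=np.array([.5507,-.2975,0]);x=np.array([.942,-.335,0]);y=np.array([.335,.942,0]);e=np.array([0,0,1])
K=lambda a,b,z:c+a*x+b*y+z*e
for n,v in dict(FL=(-.075,.068,.015),FR=(-.075,-.068,.015),pad=(.002,0,.015),groove=(.034,0,.150),lipL=(.014,.06,.141),lipR=(.014,-.06,.141)).items():print(n,proj("wrist",K(*v)).round(1),proj("side",K(*v)).round(1),proj("top",K(*v)).round(1))
a=cv2.imread("pics/side6.png");cv2.imwrite("pics/side6c.png",cv2.resize(a[100:300,340:540],None,fx=3,fy=3))
```

```text
t 6.98 pos [ 0.4618 -0.2646  0.1645] shift cm [ 0.32 -0.14 -0.45] 0.57 turn [ 0.001 -0.001  0.007] 0.007 open 0.0202 F [ 0.9  1.2 -1. ]
q [-0.78 -0.61  2.32  0.29  0.92 -2.11] h az -0.348 lean 0.571
FL [387.9 119.2] [369.3 206. ] [380.4 213.3]
FR [247.3 119.7] [409.9 200.9] [423.1 228.9]
pad [318.4 174.7] [381.  190.7] [409.9 197.2]
groove [317.9 300. ] [381.7 149.5] [424.8 179.4]
lipL [382.6 282.1] [365.6 156.6] [400.8 179.2]
lipR [252.9 282.3] [401.5 153. ] [442.5 194.4]
```

View pics/wrist6.png

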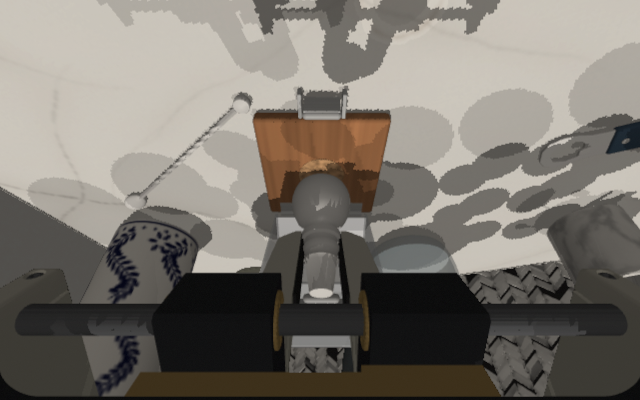

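View pics/side6.png

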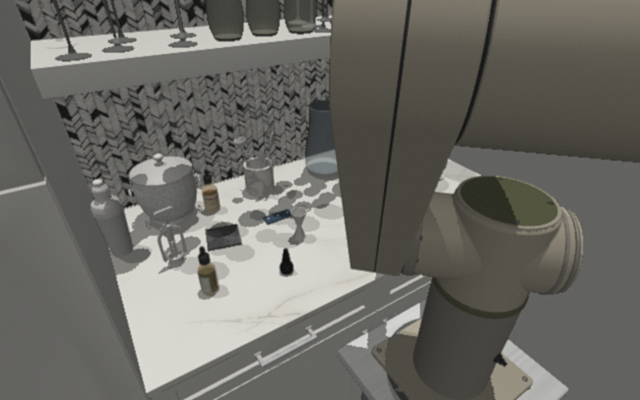

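View pics/top6.png

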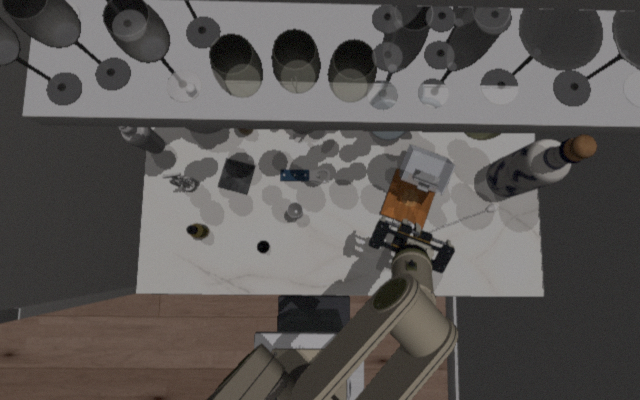

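Wrist view: plinth front corners at (390,112) and (253,113), its axis vertical at column 322, and the ball at (320,198). So the stopper is within 1–2 mm of the keeper's axis.

Run:
```python
from h import *
np.set_printoptions(precision=4,suppress=True)
a=cv2.imread("pics/wrist6.png");cv2.imwrite("pics/wrist6c.png",cv2.resize(a[80:240,220:420],None,fx=4,fy=3.7,interpolation=cv2.INTER_CUBIC))
l=onz("wrist",(390.5,112),.015);r=onz("wrist",(253,113),.015)
y=(l-r)/np.linalg.norm(l-r);x=np.array([y[1],-y[0],0])
print(l,r,np.linalg.norm(l-r),"yaw",np.arctan2(-y[0],y[1]),"c",(l+r)/2+.075*x)
```

```text
[ 0.4955 -0.2045  0.015 ] [ 0.4524 -0.3274  0.015 ] 0.13027982344217692 yaw -0.33719635877660814 c [ 0.5447 -0.2908  0.015 ]
```

View pics/wrist6c.png

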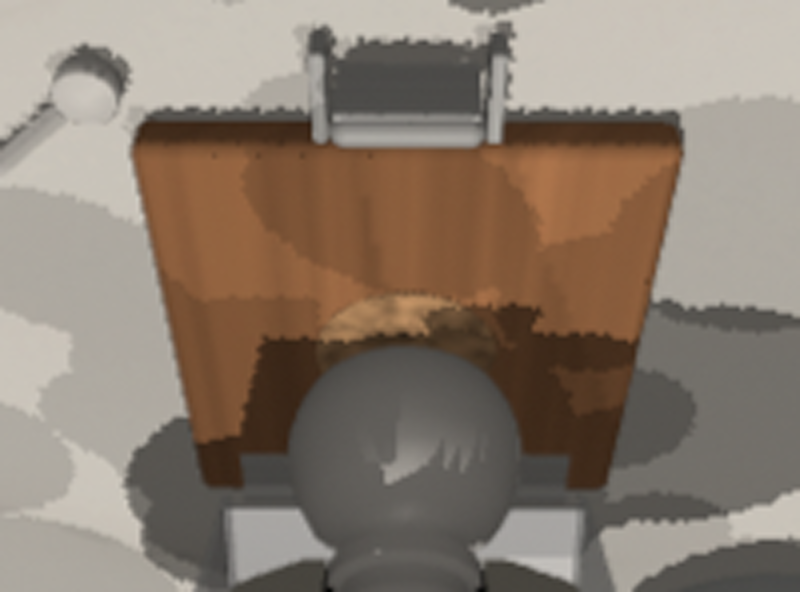

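Request:
send_rows:
  series:
    - {"dx":0.8,"dy":-0.3,"dz":-0.9,"wx":0,"wy":0,"wz":0,"fingers":255}
    - {"dx":1.6,"dy":-0.5,"dz":-1.8,"wx":0,"wy":0,"wz":0,"fingers":255}
    - {"dx":1.6,"dy":-0.5,"dz":-1.8,"wx":0,"wy":0,"wz":0,"fingers":255}
    - {"dx":1.6,"dy":-0.5,"dz":-1.8,"wx":0,"wy":0,"wz":0,"fingers":255}
    - {"dx":1.2,"dy":-0.4,"dz":-1.4,"wx":0,"wy":0,"wz":0,"fingers":255}
    - {"dx":0.5,"dy":-0.2,"dz":-0.5,"wx":0,"wy":0,"wz":0,"fingers":255}
    - {"dx":0,"dy":0,"dz":0,"wx":0,"wy":0,"wz":0,"fingers":255}

```text
t: 7.72
tool_pos: [0.5422, -0.2818, 0.0844]
orientation: [0.428, 2.531, -0.134]
force: [-0.5, 0.4, -1.9]
opening: 0.0208
```

Run:
```python
from h import *
need((.5601,-.2981,.0545),-.342,.572)
for n in ("wrist","top"):cv2.imwrite(f"pics/{n}7.png",robot.read_camera(n)[:,:,::-1])
a=cv2.imread("pics/top7.png");cv2.imwrite("pics/top7c.png",cv2.resize(a[130:270,360:480],None,fx=5,fy=4,interpolation=cv2.INTER_CUBIC))
```

```text
t 7.72 pos [ 0.5422 -0.2818  0.0844] shift cm [ 1.79 -1.63 -2.99] 3.85 turn [ 0.007  0.006 -0.006] 0.011 open 0.0208 F [-0.5  0.4 -1.9]
q [-0.67 -0.21  2.2   0.31  0.63 -2.11] h az -0.333 lean 0.58
```

View pics/wrist7.png

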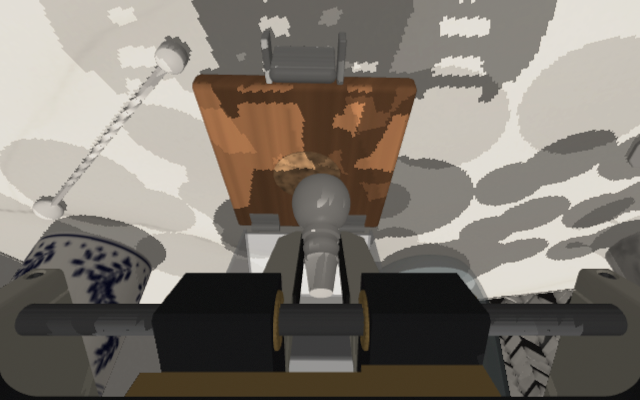

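View pics/top7c.png

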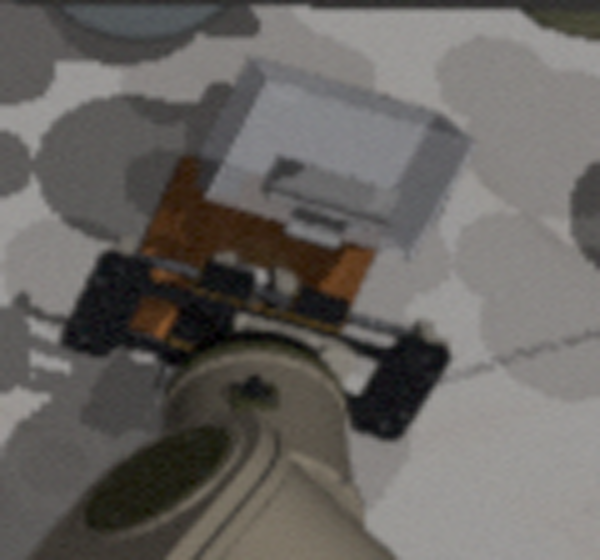

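Pad centre at about column 308, ball at 321, consistent with the planned lateral correction of about 1 cm. Wrist and hood are clear of each other. Continue.

Request:
send_rows:
  series:
    - {"dx":0.5,"dy":-0.6,"dz":-0.6,"wx":0.003,"wy":0.003,"wz":-0.005,"fingers":255}
    - {"dx":0.6,"dy":-0.6,"dz":-0.8,"wx":0.002,"wy":0.002,"wz":-0.005,"fingers":255}
    - {"dx":0.4,"dy":-0.4,"dz":-0.7,"wx":0,"wy":0,"wz":0,"fingers":255}
    - {"dx":0.1,"dy":-0.1,"dz":-0.2,"wx":0,"wy":0,"wz":0,"fingers":255}
    - {"dx":0,"dy":0,"dz":0,"wx":0,"wy":0,"wz":0,"fingers":255}

```text
t: 8.23
tool_pos: [0.5597, -0.2985, 0.0685]
orientation: [0.437, 2.528, -0.136]
force: [0.7, -0.7, -1.0]
opening: 0.0204
```

Run:
```python
from h import *
need((.5601,-.2981,.0545),-.342,.572)
for n in ("wrist",):cv2.imwrite(f"pics/{n}8.png",robot.read_camera(n)[:,:,::-1])
```

```text
t 8.23 pos [ 0.5597 -0.2985  0.0685] shift cm [ 0.04  0.04 -1.4 ] 1.41 turn [0.007 0.008 0.002] 0.011 open 0.0204 F [ 0.7 -0.7 -1. ]
q [-0.68 -0.11  2.14  0.33  0.58 -2.13] h az -0.341 lean 0.582
```

View pics/wrist8.png

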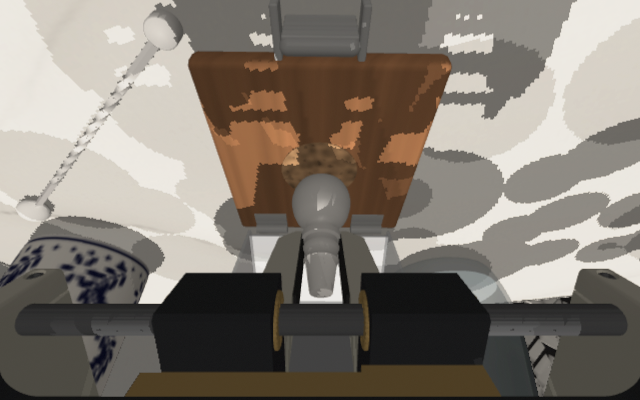

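Centred: pad column 320, ball column 321. Lower it gently.

Request:
send_rows:
  series:
    - {"dx":0,"dy":0,"dz":-0.5,"wx":0.003,"wy":0.004,"wz":0,"fingers":255}
    - {"dx":0,"dy":0,"dz":-0.5,"wx":0.002,"wy":0.004,"wz":0,"fingers":255}
    - {"dx":0,"dy":0,"dz":-0.2,"wx":0,"wy":0,"wz":0,"fingers":255}
    - {"dx":0,"dy":0,"dz":0,"wx":0,"wy":0,"wz":0,"fingers":255}

```text
t: 8.62
tool_pos: [0.5599, -0.2985, 0.0586]
orientation: [0.438, 2.534, -0.133]
force: [-0.1, 0.5, -1.9]
opening: 0.0205
```

Run:
```python
from h import *
need((.5601,-.2981,.0536),-.342,.572)
```

```text
t 8.62 pos [ 0.5599 -0.2985  0.0586] shift cm [ 0.02  0.04 -0.5 ] 0.5 turn [0.003 0.002 0.001] 0.004 open 0.0205 F [-0.1  0.5 -1.9]
q [-0.68 -0.09  2.14  0.33  0.57 -2.14] h az -0.342 lean 0.575
```

Request:
send_rows:
  series:
    - {"dx":0,"dy":0,"dz":-0.3,"wx":0,"wy":0,"wz":0,"fingers":255}
    - {"dx":0,"dy":0,"dz":-0.2,"wx":0,"wy":0,"wz":0,"fingers":255}
    - {"dx":0,"dy":0,"dz":-0.1,"wx":0,"wy":0,"wz":0,"fingers":255}
    - {"dx":0,"dy":0,"dz":0,"wx":0,"wy":0,"wz":0,"fingers":255}

```text
t: 8.95
tool_pos: [0.5609, -0.299, 0.0539]
orientation: [0.438, 2.532, -0.134]
force: [-0.0, -0.1, -0.3]
opening: 0.0203
```

Run:
```python
from h import *
need((.5601,-.2981,.0536),-.342,.572)
```

```text
t 8.95 pos [ 0.5609 -0.299   0.0539] shift cm [-0.08  0.09 -0.03] 0.12 turn [0.005 0.005 0.001] 0.007 open 0.0203 F [-0.  -0.1 -0.3]
q [-0.68 -0.08  2.14  0.34  0.55 -2.15] h az -0.341 lean 0.578
```

Request:
send_rows:
  series:
    - {"dx":0,"dy":0,"dz":-0.1,"wx":0,"wy":0,"wz":0,"fingers":255}
    - {"dx":0,"dy":0,"dz":-0.1,"wx":0,"wy":0,"wz":0,"fingers":255}
    - {"dx":0,"dy":0,"dz":0,"wx":0,"wy":0,"wz":0,"fingers":255}

```text
t: 9.2
tool_pos: [0.5624, -0.2999, 0.0539]
orientation: [0.437, 2.528, -0.136]
force: [-0.2, 0.5, -0.7]
opening: 0.0205
```

Run:
```python
from h import *
need((.5601,-.2981,.0536),-.342,.572)
for n in ("wrist",):cv2.imwrite(f"pics/{n}9.png",robot.read_camera(n)[:,:,::-1])
```

```text
t 9.2 pos [ 0.5624 -0.2999  0.0539] shift cm [-0.23  0.18 -0.03] 0.29 turn [0.007 0.008 0.001] 0.01 open 0.0205 F [-0.2  0.5 -0.7]
q [-0.68 -0.08  2.14  0.35  0.55 -2.15] h az -0.341 lean 0.582
```

View pics/wrist9.png

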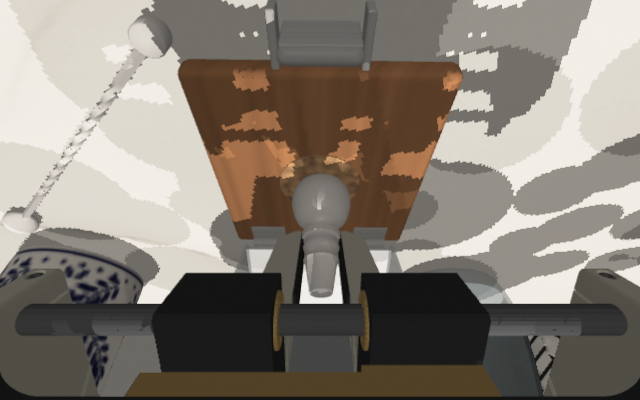

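Contact seems reached, since z holds at 53.9 mm. Nudge back 2 mm and open.

Request:
send_rows:
  series:
    - {"dx":-0.2,"dy":0.1,"dz":-0.1,"wx":0.004,"wy":0.004,"wz":0,"fingers":255}
    - {"dx":-0.1,"dy":0.05,"dz":-0.1,"wx":0,"wy":0,"wz":0,"fingers":255}
    - {"dx":0,"dy":0,"dz":0,"wx":0,"wy":0,"wz":0,"fingers":255}

```text
t: 9.5
tool_pos: [0.5608, -0.2995, 0.0538]
orientation: [0.439, 2.529, -0.134]
force: [-0.7, -0.4, -1.5]
opening: 0.0203
```

Run:
```python
from h import *
need((.5601,-.2981,.0536),-.342,.572)
```

```text
t 9.5 pos [ 0.5608 -0.2995  0.0538] shift cm [-0.07  0.14 -0.02] 0.15 turn [0.005 0.007 0.002] 0.009 open 0.0203 F [-0.7 -0.4 -1.5]
q [-0.68 -0.08  2.14  0.35  0.55 -2.15] h az -0.343 lean 0.58
```

Request:
send_rows:
  series:
    - {"dx":0,"dy":0,"dz":0,"wx":0,"wy":0,"wz":0,"fingers":190}
    - {"dx":0,"dy":0,"dz":0,"wx":0,"wy":0,"wz":0,"fingers":170}
    - {"dx":0,"dy":0,"dz":0,"wx":0,"wy":0,"wz":0,"fingers":150}
    - {"dx":0,"dy":0,"dz":0,"wx":0,"wy":0,"wz":0,"fingers":120}
    - {"dx":0,"dy":0,"dz":0,"wx":0,"wy":0,"wz":0,"fingers":100}
    - {"dx":0,"dy":0,"dz":0,"wx":0,"wy":0,"wz":0,"fingers":100}
    - {"dx":0,"dy":0,"dz":0,"wx":0,"wy":0,"wz":0,"fingers":100}
    - {"dx":0,"dy":0,"dz":0,"wx":0,"wy":0,"wz":0,"fingers":100}

```text
t: 10.17
tool_pos: [0.5584, -0.2979, 0.0505]
orientation: [0.44, 2.535, -0.131]
force: [0.4, -0.2, 0.8]
opening: 0.0563
```

Run:
```python
from h import *
need((.5601,-.2981,.0536),-.342,.572)
for n in ("wrist",):cv2.imwrite(f"pics/{n}10.png",robot.read_camera(n)[:,:,::-1])
```

```text
t 10.17 pos [ 0.5584 -0.2979  0.0505] shift cm [ 0.17 -0.02  0.31] 0.35 turn [0.001 0.002 0.002] 0.003 open 0.0563 F [ 0.4 -0.2  0.8]
q [-0.68 -0.08  2.15  0.35  0.55 -2.15] h az -0.343 lean 0.575
```

View pics/wrist10.png

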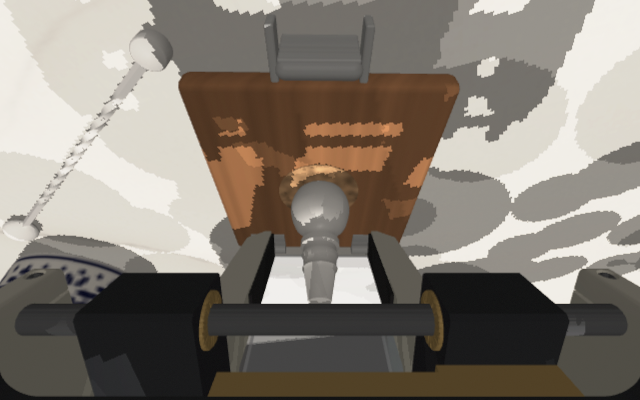

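The stopper stands on the pad (ball (320,212), tip (319,300)). Back out along the slant to the front.

Request:
send_rows:
  series:
    - {"dx":-0.6,"dy":0.2,"dz":0.4,"wx":0,"wy":0,"wz":0,"fingers":100}
    - {"dx":-1.0,"dy":0.36,"dz":0.6,"wx":0,"wy":0,"wz":0,"fingers":100}
    - {"dx":-1.5,"dy":0.54,"dz":1.0,"wx":0,"wy":0,"wz":0,"fingers":100}
    - {"dx":-2.0,"dy":0.7,"dz":1.3,"wx":0,"wy":0,"wz":0,"fingers":100}
    - {"dx":-2.0,"dy":0.7,"dz":1.3,"wx":0,"wy":0,"wz":0,"fingers":100}
    - {"dx":-2.0,"dy":0.7,"dz":1.5,"wx":0,"wy":0,"wz":0,"fingers":150}
    - {"dx":-1.0,"dy":0.4,"dz":1.5,"wx":0,"wy":0,"wz":0,"fingers":200}
    - {"dx":0,"dy":0,"dz":1.0,"wx":0,"wy":0,"wz":0,"fingers":255}
    - {"dx":0,"dy":0,"dz":0,"wx":0,"wy":0,"wz":0,"fingers":255}

```text
t: 10.97
tool_pos: [0.4525, -0.2595, 0.138]
orientation: [0.439, 2.537, -0.131]
force: [1.1, -0.5, 0.8]
opening: 0.0345
```

Run:
```python
from h import *
need((.5601,-.2981,.0536),-.342,.572)
for n in ("wrist","top"):cv2.imwrite(f"pics/{n}11.png",robot.read_camera(n)[:,:,::-1])
a=cv2.imread("pics/top11.png");cv2.imwrite("pics/top11c.png",cv2.resize(a[130:270,360:480],None,fx=6,fy=4.2,interpolation=cv2.INTER_CUBIC))
```

```text
t 10.97 pos [ 0.4525 -0.2595  0.138 ] shift cm [10.76 -3.86 -8.44] 14.21 turn [0.001 0.    0.001] 0.001 open 0.0345 F [ 1.1 -0.5  0.8]
q [-0.79 -0.62  2.38  0.31  0.88 -2.16] h az -0.342 lean 0.572
```

View pics/wrist11.png

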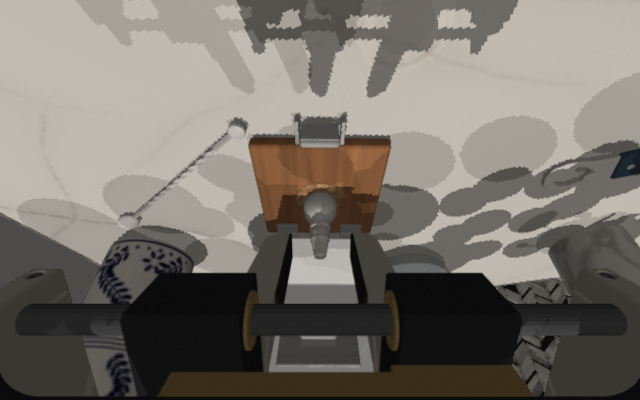

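View pics/top11c.png

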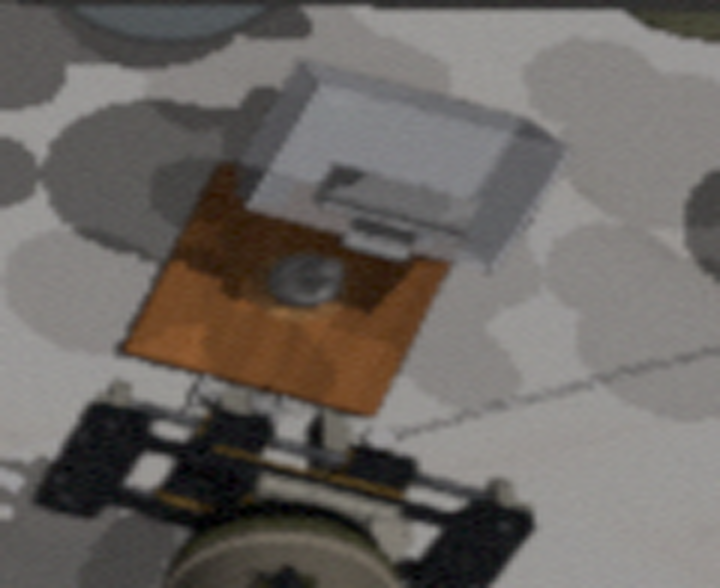

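Stopper is upright on the pad and the hand is clear. Compute the tab approach and the closing arc, and check joint limits.

```bash
cat > arc.py <<'E'
from h import *
def wp(th,u,v):
    x=.069+(-.135+u)*np.cos(th)+(.022+v)*np.sin(th);z=.018-(-.135+u)*np.sin(th)+(.022+v)*np.cos(th)
    return np.array([.5514+.942*x,-.2956-.335*x,z])
def Lof(th): return .6-.7*th/1.15
E
python3 - <<'E'
from arc import *
from fk import *
s=robot.read_state();D.append((s["q"],s["tool_pos"]));p=fit(D);print(p.round(3).tolist())
for th in np.linspace(1.15,0,8):
    print(round(th,3),wp(th,-.005,.006).round(4),round(Lof(th),3),ik(p,wp(th,-.005,.006),-.342,Lof(th),[-.7,-.1,1.8,.2,.9])[0])
print("hover",ik(p,[.590,-.3093,.22],-.342,-.1,[-.7,-.1,1.8,.2,.9]))
for z in (.3,.4,.5,.6):print(z,onz("top",(410,122),z))
need((.4525,-.2595,.22),-.342,-.1)
E
```

```text
[0.003, 0.315, 0.366, 0.55, 0.055, 0.376, 0.051]
1.15 [ 0.5866 -0.3081  0.1572] -0.1 [-0.548  0.436  1.243 -0.02   1.56 ]
0.986 [ 0.5656 -0.3006  0.1502] 0.0 [-0.568  0.28   1.446 -0.     1.415]
0.821 [ 0.5459 -0.2936  0.1396] 0.1 [-0.59   0.137  1.634  0.026  1.274]
0.657 [ 0.5281 -0.2873  0.1257] 0.2 [-0.616  0.006  1.808  0.059  1.136]
0.493 [ 0.5127 -0.2818  0.1089] 0.3 [-0.646 -0.112  1.972  0.106  0.997]
0.329 [ 0.5001 -0.2774  0.0897] 0.4 [-0.681 -0.213  2.125  0.172  0.858]
0.164 [ 0.4906 -0.274   0.0685] 0.5 [-0.719 -0.29   2.264  0.272  0.717]
0.0 [ 0.4845 -0.2718  0.046 ] 0.6 [-0.76  -0.334  2.386  0.435  0.574]
hover (array([-0.547,  0.419,  1.15 , -0.02 ,  1.67 ]), np.float64(0.0))
0.3 [ 0.69132318 -0.23701945  0.3       ]
0.4 [ 0.65731659 -0.2140588   0.4       ]
0.5 [ 0.62331    -0.19109815  0.5       ]
0.6 [ 0.58930341 -0.16813751  0.6       ]
t 11.07 pos [ 0.4522 -0.2588  0.1357] shift cm [ 0.03 -0.07  8.43] 8.43 turn [0.225 0.631 0.001] 0.67 open 0.0266 F [ 0.3 -0.4 -0.2]
q [-0.79 -0.61  2.38  0.31  0.88 -2.16] h az -0.343 lean 0.57
```

Run:
```python
from h import *
print(cross("side",(33,71),"top",(25,118)),cross("side",(41,95),"top",(27,125)))
```

```text
(array([0.62073964, 0.50625762, 0.4928917 ]), np.float64(0.0007604335303273793)) (array([0.61590987, 0.51585152, 0.45803487]), np.float64(0.019631286381780223))
```

Request:
send_rows:
  series:
    - {"dx":0,"dy":0,"dz":2.0,"wx":0.02,"wy":0.05,"wz":0,"fingers":255}
    - {"dx":0,"dy":0,"dz":2.3,"wx":0.038,"wy":0.105,"wz":0,"fingers":255}
    - {"dx":0,"dy":0,"dz":2.3,"wx":0.038,"wy":0.105,"wz":0,"fingers":255}
    - {"dx":0,"dy":0,"dz":2.0,"wx":0.038,"wy":0.105,"wz":0,"fingers":255}
    - {"dx":0.5,"dy":-0.2,"dz":0.3,"wx":0.038,"wy":0.105,"wz":0,"fingers":255}
    - {"dx":0.5,"dy":-0.2,"dz":0,"wx":0.03,"wy":0.085,"wz":0,"fingers":255}
    - {"dx":0,"dy":0,"dz":0,"wx":0,"wy":0,"wz":0,"fingers":255}

```text
t: 11.65
tool_pos: [0.4574, -0.258, 0.208]
orientation: [-0.535, -3.024, -0.029]
force: [0.7, -0.2, -1.3]
opening: 0.0005
```

Run:
```python
from h import *
need((.590,-.3093,.215),-.342,-.1)
for n in ("wrist","top"):cv2.imwrite(f"pics/{n}12.png",robot.read_camera(n)[:,:,::-1])
from arc import wp
c=lambda x,y,z:np.array([.5514+.942*x+.335*y,-.2956-.335*x+.942*y,z])
for n,v in dict(grL=c(.034,.035,.15),grR=c(.034,-.035,.15),endL=c(.019,.035,.18),endR=c(.019,-.035,.18)).items():print(n,proj("wrist",v).round(1),proj("top",v).round(1))
```

```text
t 11.65 pos [ 0.4574 -0.258   0.208 ] shift cm [13.26 -5.13  0.7 ] 14.23 turn [0.003 0.028 0.009] 0.03 open 0.0005 F [ 0.7 -0.2 -1.3]
q [-0.6   0.01  1.64 -0.01  1.57 -1.82] h az -0.35 lean 0.073
grL [355.  359.1] [411.8 174.7]
grR [277. 360.] [436.3 183.6]
endL [359.7 371.8] [412.6 177.7]
endR [271.2 372.8] [437.8 186.9]
```

View pics/wrist12.png

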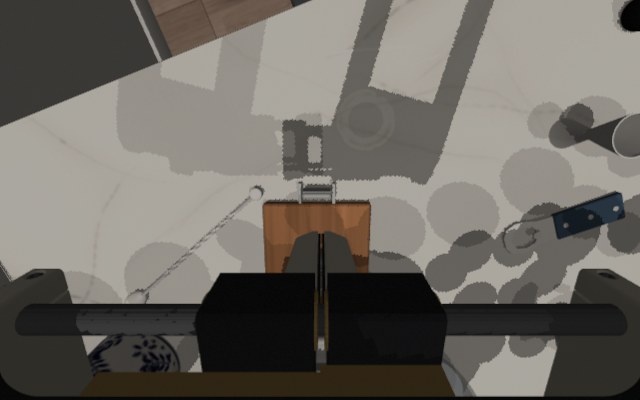

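The shelf front is at x ≈ 0.62, z ≈ 0.46–0.49, so a forward-leaning wrist would hit it. I'll keep a backward lean of 0.22 over the tab instead.

Request:
send_rows:
  series:
    - {"dx":0.5,"dy":-0.2,"dz":0.5,"wx":-0.03,"wy":-0.08,"wz":0.005,"fingers":255}
    - {"dx":1.5,"dy":-0.6,"dz":0.5,"wx":-0.035,"wy":-0.1,"wz":0.003,"fingers":255}
    - {"dx":2.5,"dy":-1.0,"dz":0.2,"wx":-0.03,"wy":-0.08,"wz":0,"fingers":255}
    - {"dx":2.5,"dy":-1.0,"dz":0,"wx":0,"wy":0,"wz":0,"fingers":255}
    - {"dx":2.5,"dy":-1.0,"dz":0,"wx":0,"wy":0,"wz":0,"fingers":255}
    - {"dx":1.5,"dy":-0.6,"dz":0,"wx":0,"wy":0,"wz":0,"fingers":255}
    - {"dx":0.8,"dy":-0.3,"dz":0,"wx":0,"wy":0,"wz":0,"fingers":255}
    - {"dx":0,"dy":0,"dz":0,"wx":0,"wy":0,"wz":0,"fingers":255}

```text
t: 12.42
tool_pos: [0.5709, -0.302, 0.2173]
orientation: [0.494, 2.866, -0.05]
force: [0.0, 0.5, -0.6]
opening: 0.0
```

Run:
```python
from h import *
need((.5905,-.3095,.215),-.342,.22);need((.5905,-.3095,.1575),-.342,.22)
for n in ("wrist","top"):cv2.imwrite(f"pics/{n}13.png",robot.read_camera(n)[:,:,::-1])
a=cv2.imread("pics/top13.png");cv2.imwrite("pics/top13c.png",cv2.resize(a[130:270,360:480],None,fx=6,fy=4.2,interpolation=cv2.INTER_CUBIC))
c=lambda x,y,z:np.array([.5514+.942*x+.335*y,-.2956-.335*x+.942*y,z])
for n,v in dict(grL=c(.034,.035,.15),grR=c(.034,-.035,.15),endL=c(.019,.035,.18),endR=c(.019,-.035,.18),pad=c(0,0,.015)).items():print(n,proj("wrist",v).round(1),proj("top",v).round(1))
```

```text
t 12.42 pos [ 0.5709 -0.302   0.2173] shift cm [ 1.96 -0.75 -0.23] 2.11 turn [-0.001  0.016 -0.001] 0.016 open 0.0 F [ 0.   0.5 -0.6]
q [-0.6   0.03  1.62  0.07  1.27 -1.85] h az -0.342 lean 0.235
t 12.42 pos [ 0.5709 -0.302   0.2173] shift cm [ 1.96 -0.75 -5.98] 6.34 turn [-0.001  0.016 -0.001] 0.016 open 0.0 F [ 0.   0.5 -0.6]
q [-0.6   0.03  1.62  0.07  1.27 -1.85] h az -0.342 lean 0.235
grL [361.3 203.6] [411.8 174.7]
grR [275.7 203.8] [436.3 183.6]
endL [368.  208.2] [412.6 177.7]
endR [268.9 208.4] [437.8 186.9]
pad [318.5 115.5] [409.  197.6]
```

View pics/wrist13.png

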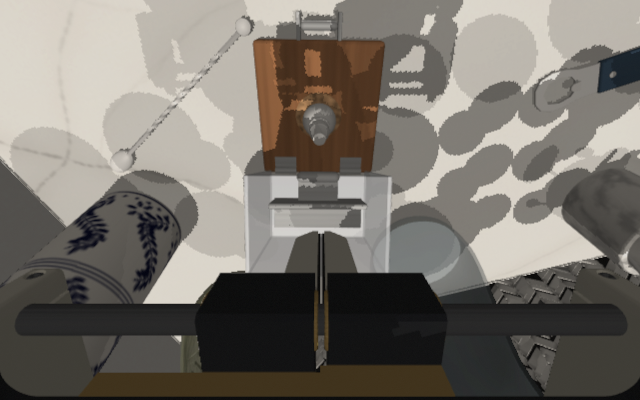

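View pics/top13c.png

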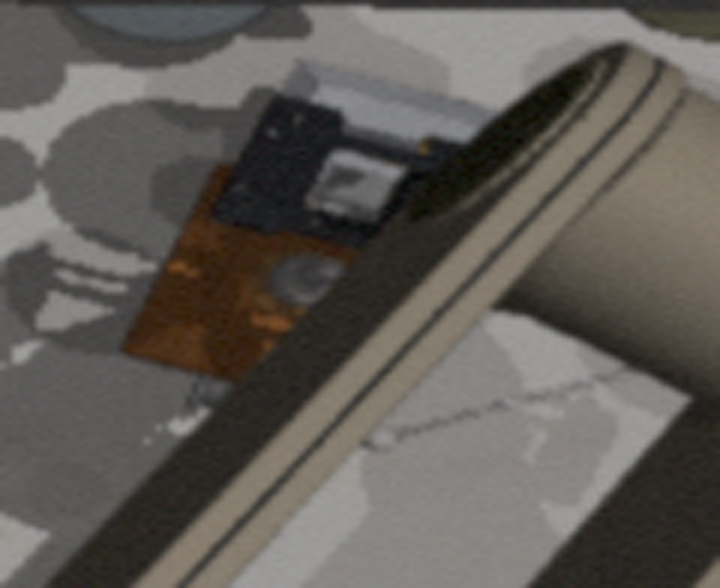

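Wrist view: tab edge at rows 199–207, columns 270–367, exactly as predicted. Fingertips at (320,232) lie just behind it. Finish the forward move and go down into the V.

Request:
send_rows:
  series:
    - {"dx":0.9,"dy":-0.35,"dz":0,"wx":0,"wy":0.005,"wz":0,"fingers":255}
    - {"dx":0.8,"dy":-0.3,"dz":-0.3,"wx":0,"wy":0.005,"wz":0,"fingers":255}
    - {"dx":0.2,"dy":-0.1,"dz":-1.2,"wx":0,"wy":0,"wz":0,"fingers":255}
    - {"dx":0,"dy":0,"dz":-1.4,"wx":0,"wy":0,"wz":0,"fingers":255}
    - {"dx":0,"dy":0,"dz":-0.8,"wx":0,"wy":0,"wz":0,"fingers":255}
    - {"dx":0,"dy":0,"dz":0,"wx":0,"wy":0,"wz":0,"fingers":255}

```text
t: 13.02
tool_pos: [0.5863, -0.3084, 0.1783]
orientation: [0.496, 2.876, -0.054]
force: [-0.8, 0.8, -0.4]
opening: 0.0004
```

Run:
```python
from h import *
need((.5905,-.3095,.1575),-.342,.22)
for n in ("wrist",):cv2.imwrite(f"pics/{n}14.png",robot.read_camera(n)[:,:,::-1])
```

```text
t 13.02 pos [ 0.5863 -0.3084  0.1783] shift cm [ 0.42 -0.11 -2.08] 2.13 turn [ 0.     0.006 -0.001] 0.006 open 0.0004 F [-0.8  0.8 -0.4]
q [-0.59  0.1   1.61  0.06  1.21 -1.84] h az -0.341 lean 0.226
```

View pics/wrist14.png

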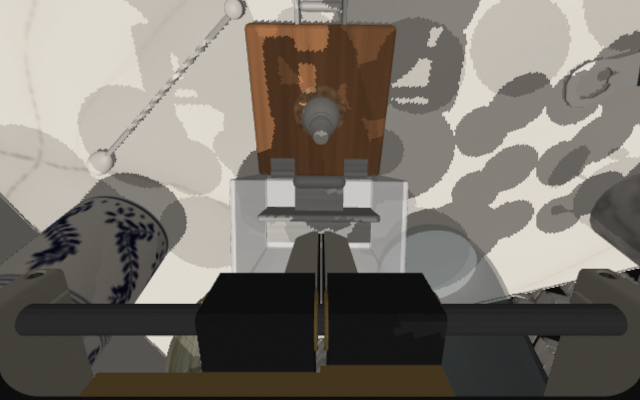

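Request:
send_rows:
  series:
    - {"dx":0.4,"dy":-0.1,"dz":-0.7,"wx":0,"wy":0,"wz":0,"fingers":255}
    - {"dx":0.1,"dy":0,"dz":-0.8,"wx":0,"wy":0,"wz":0,"fingers":255}
    - {"dx":0,"dy":0,"dz":-0.4,"wx":0,"wy":0,"wz":0,"fingers":255}
    - {"dx":0,"dy":0,"dz":0,"wx":0,"wy":0,"wz":0,"fingers":255}

```text
t: 13.4
tool_pos: [0.5919, -0.3097, 0.159]
orientation: [0.496, 2.875, -0.054]
force: [-0.0, 0.0, -0.7]
opening: 0.0003
```

Run:
```python
from h import *
need((.5905,-.3095,.1575),-.342,.22)
for n in ("wrist",):cv2.imwrite(f"pics/{n}15.png",robot.read_camera(n)[:,:,::-1])
a=cv2.imread("pics/wrist15.png");cv2.imwrite("pics/wrist15c.png",cv2.resize(a[150:300,220:420],None,fx=4,fy=4,interpolation=cv2.INTER_CUBIC))
from arc import *
for th in np.linspace(1.15,0,13):print(round(th,3),wp(th,-.004,.006).round(4),round(.6-.38*th/1.15,3))
```

```text
t 13.4 pos [ 0.5919 -0.3097  0.159 ] shift cm [-0.14  0.02 -0.15] 0.21 turn [ 0.001  0.007 -0.001] 0.007 open 0.0003 F [-0.   0.  -0.7]
q [-0.59  0.13  1.62  0.06  1.18 -1.84] h az -0.342 lean 0.227
1.15 [ 0.587  -0.3083  0.1563] 0.22
1.054 [ 0.5747 -0.3039  0.1527] 0.252
0.958 [ 0.5627 -0.2996  0.1478] 0.283
0.862 [ 0.5512 -0.2955  0.1418] 0.315
0.767 [ 0.5404 -0.2917  0.1346] 0.347
0.671 [ 0.5302 -0.2881  0.1263] 0.378
0.575 [ 0.5209 -0.2847  0.1171] 0.41
0.479 [ 0.5124 -0.2817  0.1069] 0.442
0.383 [ 0.5048 -0.279   0.096 ] 0.473
0.288 [ 0.4983 -0.2767  0.0843] 0.505
0.192 [ 0.4929 -0.2748  0.072 ] 0.537
0.096 [ 0.4886 -0.2733  0.0592] 0.568
0.0 [ 0.4855 -0.2721  0.046 ] 0.6
```

View pics/wrist15c.png

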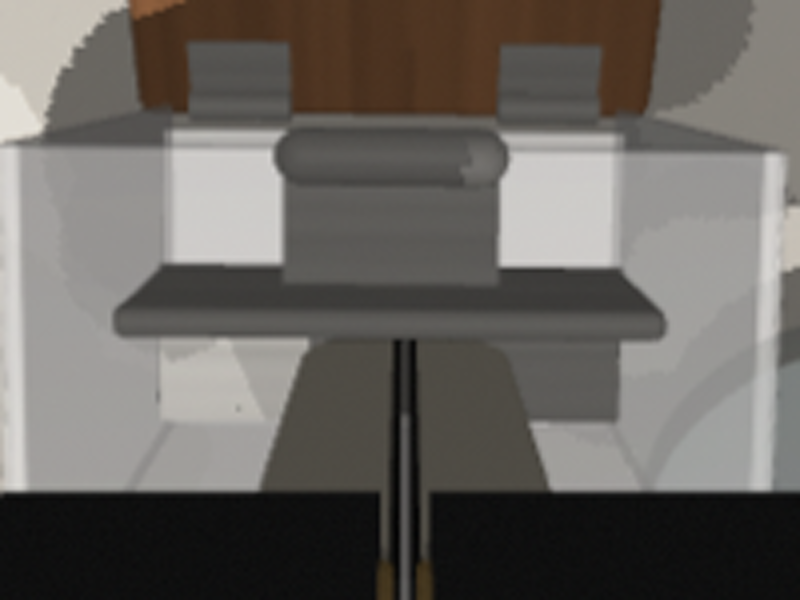

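Fingertips sit behind the tab, in the V. Start the closing arc round the hinge.

Request:
send_rows:
  series:
    - {"dx":-0.6,"dy":0.2,"dz":-0.3,"wx":0,"wy":0,"wz":0,"fingers":255}
    - {"dx":-1.2,"dy":0.44,"dz":-0.4,"wx":-0.01,"wy":-0.03,"wz":0,"fingers":255}
    - {"dx":-1.2,"dy":0.43,"dz":-0.5,"wx":-0.01,"wy":-0.03,"wz":0,"fingers":255}
    - {"dx":-1.15,"dy":0.41,"dz":-0.6,"wx":-0.01,"wy":-0.03,"wz":0,"fingers":255}

```text
t: 13.78
tool_pos: [0.5548, -0.2969, 0.146]
orientation: [0.476, 2.768, -0.079]
force: [2.9, 0.4, -0.1]
opening: 0.0005
```

```bash
cat > chk.py <<'E'
from arc import *
import sys
s=robot.read_state();p=s["tool_pos"]
x=(p[:2]-[.5514,-.2956])@np.array([.942,-.335]);l=(p[:2]-[.5514,-.2956])@np.array([.335,.942])
r=np.array([x-.069,p[2]-.018]);r0=np.array([-.139,.028])
th=np.arctan2(r[1],-r[0])-np.arctan2(r0[1],-r0[0])
print("th by tcp",th.round(3),"radius err",(np.linalg.norm(r)-np.linalg.norm(r0)).round(4),"lat",l.round(4))
th2=max(0,th-float(sys.argv[1])) if len(sys.argv)>1 else 0
need(wp(th2,-.004,.006),-.342,.6-.38*th2/1.15)
if len(sys.argv)>2:
    cv2.imwrite(f"pics/{sys.argv[2]}.png",robot.read_camera("wrist")[:,:,::-1])
E
python3 chk.py 0.4 w16
```

```text
th by tcp 0.9 radius err 0.0019 lat -0.0001
t 13.78 pos [ 0.5548 -0.2969  0.146 ] shift cm [-4.07  1.46 -3.68] 5.67 turn [-0.034 -0.092 -0.002] 0.098 open 0.0005 F [ 2.9  0.4 -0.1]
q [-0.63 -0.06  1.86  0.11  1.02 -1.9 ] h az -0.341 lean 0.336
```

View pics/w16.png

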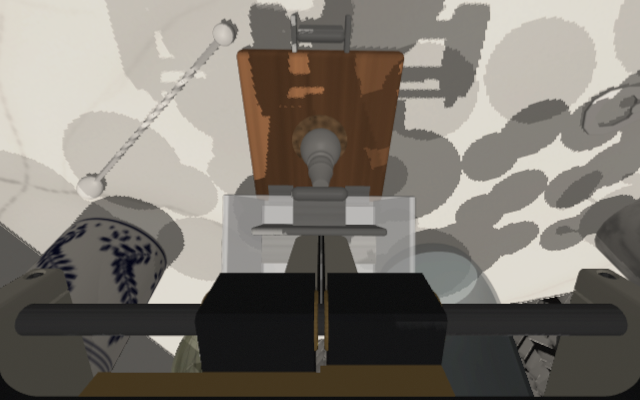

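Hood is following (2.9 N). Continue.

Request:
send_rows:
  series:
    - {"dx":-1.15,"dy":0.41,"dz":-0.7,"wx":-0.008,"wy":-0.023,"wz":0,"fingers":255}
    - {"dx":-1.05,"dy":0.38,"dz":-0.85,"wx":-0.008,"wy":-0.023,"wz":0,"fingers":255}
    - {"dx":-0.95,"dy":0.35,"dz":-0.95,"wx":-0.008,"wy":-0.023,"wz":0,"fingers":255}
    - {"dx":-0.9,"dy":0.32,"dz":-1.05,"wx":-0.008,"wy":-0.023,"wz":0,"fingers":255}

```text
t: 14.17
tool_pos: [0.5139, -0.283, 0.1135]
orientation: [0.458, 2.661, -0.105]
force: [2.9, 0.2, 0.8]
opening: 0.0004
```

```bash
python3 chk.py 0.3 w17
```

```text
th by tcp 0.523 radius err 0.0028 lat -0.0007
t 14.17 pos [ 0.5139 -0.283   0.1135] shift cm [-1.94  0.77 -3.75] 4.29 turn [-0.026 -0.076 -0.001] 0.08 open 0.0004 F [2.9 0.2 0.8]
q [-0.68 -0.24  2.11  0.19  0.86 -2.01] h az -0.341 lean 0.446
```

View pics/w17.png

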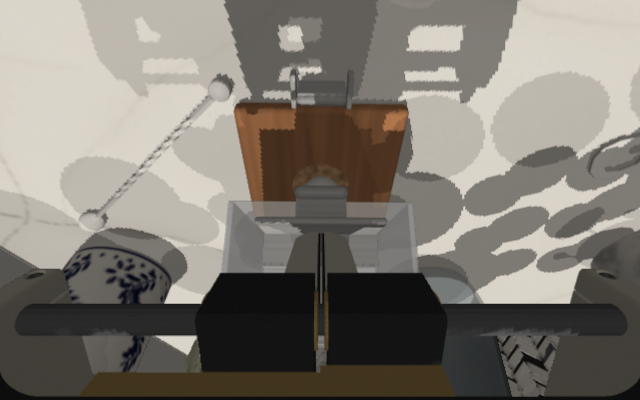

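Request:
send_rows:
  series:
    - {"dx":-0.75,"dy":0.28,"dz":-1.15,"wx":-0.007,"wy":-0.02,"wz":0,"fingers":255}
    - {"dx":-0.65,"dy":0.25,"dz":-1.25,"wx":-0.007,"wy":-0.02,"wz":0,"fingers":255}
    - {"dx":-0.55,"dy":0.22,"dz":-1.3,"wx":-0.007,"wy":-0.02,"wz":0,"fingers":255}

```text
t: 14.47
tool_pos: [0.4922, -0.2748, 0.0781]
orientation: [0.444, 2.601, -0.117]
force: [-25.9, 8.8, 18.4]
opening: 0.0003
```

```bash
python3 chk.py 0.3 w18
```

```text
th by tcp 0.229 radius err 0.003 lat -0.0003
t 14.47 pos [ 0.4922 -0.2748  0.0781] shift cm [-0.68  0.27 -3.21] 3.29 turn [-0.03  -0.088 -0.003] 0.093 open 0.0003 F [-25.9   8.8  18.4]
q [-0.72 -0.3   2.25  0.27  0.73 -2.12] h az -0.338 lean 0.508
```

View pics/w18.png

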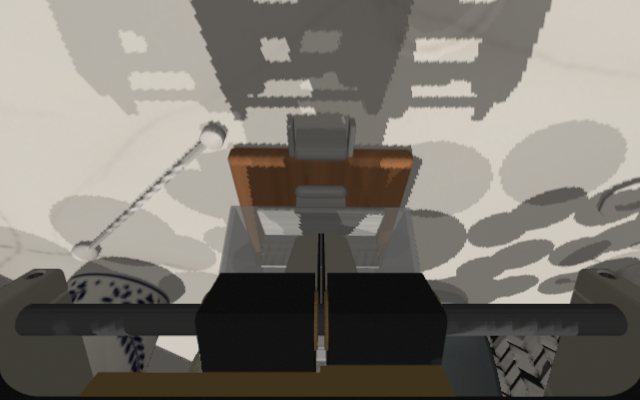

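Run:
```python
from arc import *
s=robot.read_state();print(s["t"],s["tool_pos"],s["force"],s["wrist_torque"],s["joint_torque"].round(1))
a=cv2.imread("pics/w18.png");cv2.imwrite("pics/w18c.png",cv2.resize(a[100:290,210:430],None,fx=3.6,fy=3.1,interpolation=cv2.INTER_CUBIC))
x=lambda th,u,v,y:wp(th,u,v)+y*np.array([.335,.942,0])
for th in (.1,.23,.35):
  print(th,[proj("wrist",x(th,u,v,.035)).round(0).tolist() for u,v in((0,0),(-.033,0))],"top front edge",proj("wrist",x(th,0,.065,.06)).round(0),"low front edge",proj("wrist",x(th,0,-.022,.06)).round(0))
```

```text
14.5167 [ 0.48975457 -0.27299565  0.073455  ] [-1.42728695  0.61254161 -0.79069756] [ 0.01286134  0.12240029 -0.00638347] [ -0.5 -39.9 -60.6   1.4  -3.9   0.6]
0.1 [[372.0, 220.0], [380.0, 187.0]] top front edge [433. 324.] low front edge [404. 193.]
0.23 [[374.0, 246.0], [384.0, 224.0]] top front edge [433. 364.] low front edge [409. 215.]
0.35 [[375.0, 273.0], [386.0, 262.0]] top front edge [432. 399.] low front edge [412. 238.]
```

View pics/w18c.png

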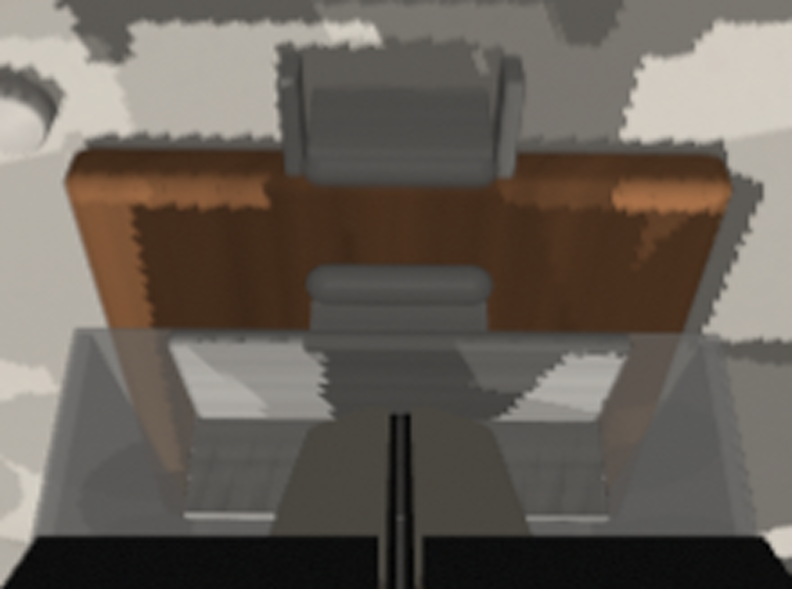

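The lit band at (257–385, 209–234) is the tab's upper face, with the fingertips still in the groove. The short 26 N reading was the tips wedging against the wall, so I'll bear slightly outward and press down more gently.

Request:
send_rows:
  series:
    - {"dx":-0.45,"dy":0.12,"dz":-0.7,"wx":0,"wy":0,"wz":0,"fingers":255}
    - {"dx":-0.25,"dy":0.08,"dz":-0.8,"wx":0,"wy":0,"wz":0,"fingers":255}

```text
t: 14.68
tool_pos: [0.4835, -0.2718, 0.0604]
orientation: [0.445, 2.603, -0.115]
force: [-0.5, 2.1, 2.0]
opening: 0.0004
```

```bash
python3 chk.py 0.3 w19
python3 - <<'E'
import cv2
a=cv2.imread("pics/w19.png");cv2.imwrite("pics/w19c.png",cv2.resize(a[100:290,210:430],None,fx=3.6,fy=3.1,interpolation=cv2.INTER_CUBIC))
E
```

```text
th by tcp 0.093 radius err 0.0054 lat -0.0003
t 14.68 pos [ 0.4835 -0.2718  0.0604] shift cm [ 0.2  -0.03 -1.44] 1.45 turn [-0.031 -0.089 -0.003] 0.094 open 0.0004 F [-0.5  2.1  2. ]
q [-0.73 -0.3   2.29  0.29  0.7  -2.15] h az -0.338 lean 0.506
```

View pics/w19c.png

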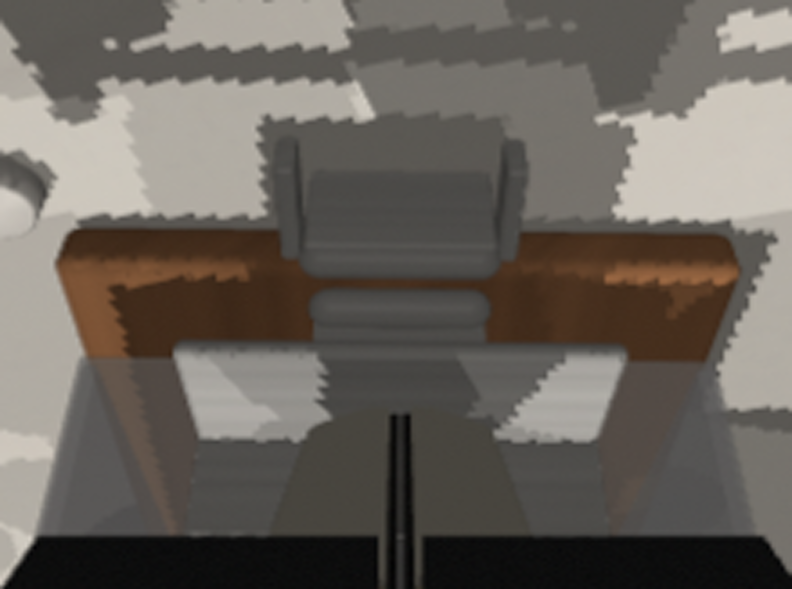

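The tab face is clear with the tips on it, and the catch bar is just above its latch. Press down.

Request:
send_rows:
  series:
    - {"dx":-0.1,"dy":0.04,"dz":-0.8,"wx":0,"wy":0,"wz":0,"fingers":255}
    - {"dx":-0.05,"dy":0.02,"dz":-0.8,"wx":0,"wy":0,"wz":0,"fingers":255}
    - {"dx":0,"dy":0,"dz":-0.6,"wx":0,"wy":0,"wz":0,"fingers":255}

```text
t: 14.98
tool_pos: [0.4809, -0.2707, 0.0377]
orientation: [0.442, 2.61, -0.112]
force: [-50.7, 23.0, 68.3]
opening: 0.0005
```

```bash
python3 chk.py 0.3 w20
python3 - <<'E'
import cv2
a=cv2.imread("pics/w20.png");cv2.imwrite("pics/w20c.png",cv2.resize(a[100:290,210:430],None,fx=3.6,fy=3.1,interpolation=cv2.INTER_CUBIC))
E
```

```text
th by tcp -0.062 radius err 0.0033 lat -0.0002
t 14.98 pos [ 0.4809 -0.2707  0.0377] shift cm [ 0.46 -0.15  0.83] 0.96 turn [-0.034 -0.095 -0.007] 0.101 open 0.0005 F [-50.7  23.   68.3]
q [-0.73 -0.26  2.3   0.31  0.66 -2.17] h az -0.336 lean 0.499
```

View pics/w20c.png

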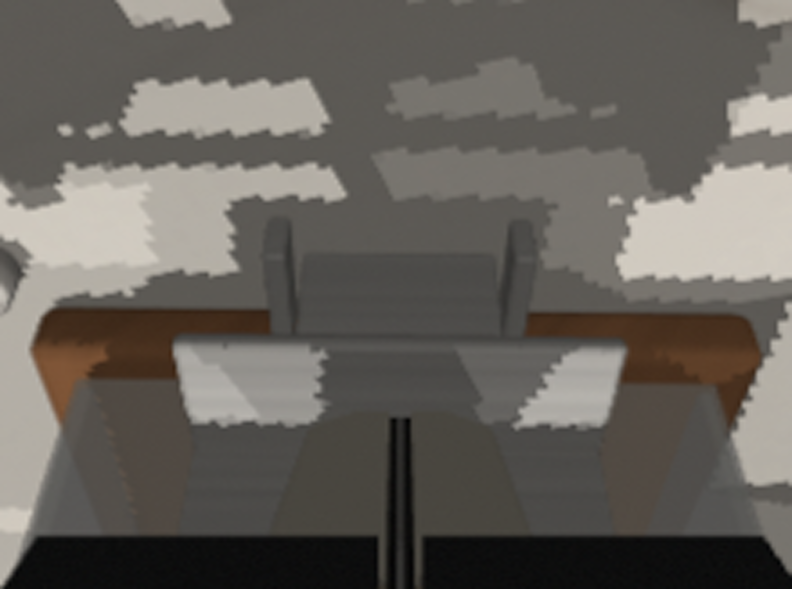

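Force is up at 88 N against the closed stop, and the hood looks fully down. Ease off upward and outward at once, then check that it holds.

Request:
send_rows:
  series:
    - {"dx":-0.3,"dy":0.1,"dz":0.6,"wx":0,"wy":0,"wz":0,"fingers":255}
    - {"dx":-0.5,"dy":0.2,"dz":0.8,"wx":0,"wy":0,"wz":0,"fingers":255}
    - {"dx":-0.8,"dy":0.3,"dz":1.2,"wx":0,"wy":0,"wz":0,"fingers":255}

```text
t: 15.28
tool_pos: [0.4674, -0.2662, 0.0667]
orientation: [0.44, 2.61, -0.112]
force: [-0.7, -0.7, 0.0]
opening: 0.0002
```

```bash
python3 chk.py 0.3 w21
```

```text
th by tcp 0.1 radius err 0.0236 lat -0.0004
t 15.28 pos [ 0.4674 -0.2662  0.0667] shift cm [ 1.81 -0.6  -2.07] 2.82 turn [-0.034 -0.095 -0.008] 0.101 open 0.0002 F [-0.7 -0.7  0. ]
q [-0.75 -0.37  2.32  0.29  0.74 -2.16] h az -0.334 lean 0.5
```

View pics/w21.png

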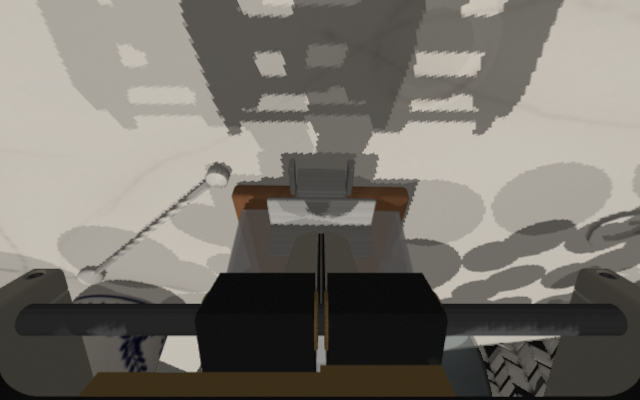

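Request:
send_rows:
  series:
    - {"dx":-0.6,"dy":0.2,"dz":2.5,"wx":0.02,"wy":0.05,"wz":0,"fingers":255}
    - {"dx":-0.6,"dy":0.2,"dz":3.0,"wx":0.03,"wy":0.08,"wz":0,"fingers":255}
    - {"dx":-0.5,"dy":1.5,"dz":3.0,"wx":0.03,"wy":0.08,"wz":0,"fingers":255}
    - {"dx":-0.5,"dy":3.0,"dz":2.5,"wx":0.03,"wy":0.08,"wz":0,"fingers":255}
    - {"dx":0,"dy":3.5,"dz":1.0,"wx":0.03,"wy":0.08,"wz":0,"fingers":255}
    - {"dx":0,"dy":3.5,"dz":0,"wx":0.02,"wy":0.05,"wz":0,"fingers":255}
    - {"dx":0,"dy":3.5,"dz":0,"wx":0,"wy":0,"wz":0,"fingers":255}
    - {"dx":0,"dy":3.5,"dz":0,"wx":0,"wy":0,"wz":0,"fingers":255}
    - {"dx":0,"dy":3.0,"dz":0,"wx":0,"wy":0,"wz":0,"fingers":255}
    - {"dx":0,"dy":1.5,"dz":0,"wx":0,"wy":0,"wz":0,"fingers":255}
    - {"dx":0,"dy":0,"dz":0,"wx":0,"wy":0,"wz":0,"fingers":255}
    - {"dx":0,"dy":0,"dz":0,"wx":0,"wy":0,"wz":0,"fingers":255}
    - {"dx":0,"dy":0,"dz":0,"wx":0,"wy":0,"wz":0,"fingers":255}
    - {"dx":0,"dy":0,"dz":0,"wx":0,"wy":0,"wz":0,"fingers":255}

```text
t: 16.5
tool_pos: [0.4477, -0.0245, 0.1956]
orientation: [0.533, 3.064, -0.001]
force: [0.1, -0.2, 0.1]
opening: 0.0003
```

Run:
```python
from arc import *
s=robot.read_state();print(s["t"],s["tool_pos"],s["q"].round(2),s["force"])
for n in ("wrist","top"):cv2.imwrite(f"pics/{n}22.png",robot.read_camera(n)[:,:,::-1])
a=cv2.imread("pics/top22.png");cv2.imwrite("pics/top22c.png",cv2.resize(a[130:270,340:500],None,fx=5,fy=4.2,interpolation=cv2.INTER_CUBIC))
for th in (0,.06,.12):print(th,[ (proj("top",wp(th,-.033,0)+y*np.array([.335,.942,0]))-[340,130])*[5,4.2] for y in (.035,-.035)])
```

```text
16.5 [ 0.44770064 -0.02445352  0.19555458] [-0.17 -0.32  1.95 -0.    1.48 -1.39] [ 0.1173694  -0.23023405  0.09292349]
0 [array([244.47626915, 393.62933961]), array([356.99910129, 428.27399713])]
0.06 [array([248.3197255 , 390.40707431]), array([361.7972801, 425.3401335])]
0.12 [array([252.53045904, 386.32553264]), array([366.96034489, 421.54493001])]
```

View pics/top22c.png

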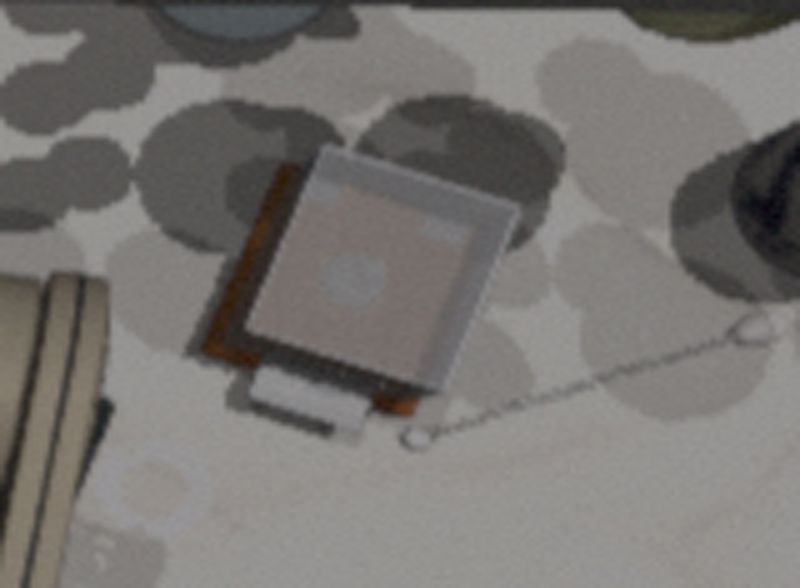

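View pics/wrist22.png

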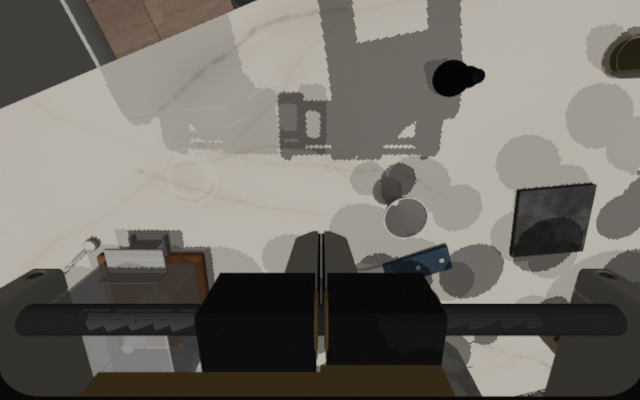

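View pics/top22.png

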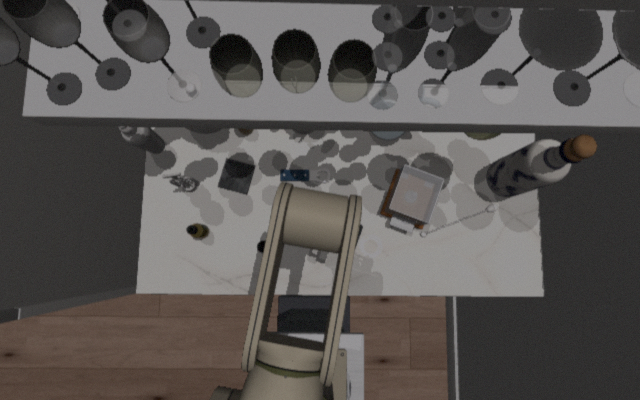

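Request:
send_rows:
  series:
    - {"dx":0,"dy":0,"dz":0,"wx":0,"wy":0,"wz":0,"fingers":255}
    - {"dx":0,"dy":0,"dz":0,"wx":0,"wy":0,"wz":0,"fingers":255}
    - {"dx":0,"dy":0,"dz":0,"wx":0,"wy":0,"wz":0,"fingers":255}
    - {"dx":0,"dy":0,"dz":0,"wx":0,"wy":0,"wz":0,"fingers":255}
    - {"dx":0,"dy":0,"dz":0,"wx":0,"wy":0,"wz":0,"fingers":255}
    - {"dx":0,"dy":0,"dz":0,"wx":0,"wy":0,"wz":0,"fingers":255}
    - {"dx":0,"dy":0,"dz":0,"wx":0,"wy":0,"wz":0,"fingers":255}
    - {"dx":0,"dy":0,"dz":0,"wx":0,"wy":0,"wz":0,"fingers":255}
    - {"dx":0,"dy":0,"dz":0,"wx":0,"wy":0,"wz":0,"fingers":255}
    - {"dx":0,"dy":0,"dz":0,"wx":0,"wy":0,"wz":0,"fingers":255}
    - {"dx":0,"dy":0,"dz":0,"wx":0,"wy":0,"wz":0,"fingers":255}
    - {"dx":0,"dy":0,"dz":0,"wx":0,"wy":0,"wz":0,"fingers":255}

```text
t: 17.6
tool_pos: [0.4475, -0.0276, 0.1955]
orientation: [0.542, 3.063, -0.002]
force: [-0.2, -0.0, -0.2]
opening: 0.0004
```

Run:
```python
from h import *
b=robot.read_camera("top")[:,:,::-1];cv2.imwrite("pics/top23.png",b)
a=cv2.imread("pics/top22.png")
d=cv2.absdiff(a,b)[150:250,375:450].max(2);print(d.mean(),(d>40).sum())
a0=cv2.imread("pics/top0.png");d=cv2.absdiff(a0,b).max(2)[135:290,145:540];m=(d>50).astype(np.uint8)
n,_,st,c=cv2.connectedComponentsWithStats(m)
print([(st[i].tolist()) for i in range(1,n) if st[i,4]>15])
print(robot.read_state()["t"])
```

```text
2.8448 0
[[256, 16, 9, 9, 39], [274, 19, 26, 22, 328], [266, 28, 6, 5, 16], [237, 36, 52, 58, 1480], [118, 47, 101, 108, 3344], [274, 47, 10, 6, 27], [146, 69, 11, 11, 60], [95, 78, 12, 9, 64], [143, 81, 10, 5, 27], [241, 83, 5, 10, 32], [246, 92, 12, 6, 25], [117, 98, 7, 8, 40], [120, 108, 5, 9, 26], [106, 118, 14, 37, 240]]
17.65
```

```bash
python3 -c "
from plant import robot
print(robot.close_job())"
```

```text
the job is handed in; nothing more can be done
None
```

The steel wine stopper is standing upright on the cork pad and the hood is pressed fully shut and held by the catch. I handed the job in at about 17.7 s. I picked the stopper up by its plug, set it down from the front with the hand leaning about 33°, and closed the hood by its tab with the shut fingertips.

**Last checks:**
- **Hood:** it had not moved in the top view between about 1 s and 2 s after I let go. The tab's end was within a few pixels of the shut position. The joint angle itself isn't readable, so "under 0.02" is judged from the picture.
- **Stopper:** it was still where I set it down, seen through the clear hood.
- **Robot:** the arm was clear of everything and the force reading was about 0.
- **Other things:** I saw no disturbance of the other things in the top and wrist views. The jigger and the black look-alike were partly behind the arm from above, but the wrist camera showed both standing.

**Not clean:**
- **Pressing too hard:** the final press overshot against the shut stop, reaching about 88 N at the fingertips (the wrist limit is 120 N). A 26 N wedge came shortly before it.
- **Joint 2 at its limit:** early on it read -0.8916, a hair past the rounded -0.89 limit you gave, before I moved it off.

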